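# Close the grease tub and grease the buffing spindle's bearing

### The job

The push-type grease gun has just been filled from the tub: first put the red lid back on the tub, so that no buffing dust gets in. Then take the gun out of its holder, press its coupler squarely onto the tilted grease nipple of the spindle bearing right beside the buffing wheel until it snaps on, and push on until the nozzle is driven fully into the gun against its spring. Finish while holding it so, gun in the gripper and nozzle pushed in, and leave the polishing bars, the spare wheel and the wrench where they lie.

Things in the scene. Friction and masses are not known exactly. Their poses are not given: they have to be found in the camera images.
- lid: Red round tub lid, lying right way up on the bench at the start. Origin: centre of the underside of its plug, z up. Plug 86 mm across (chamfered to 80 mm at the foot) and 10 mm high, then a disc 106 mm across from z = 10 to 14 mm, then a black round knob 20 mm across from z = 14 to 46 mm. 0.08 to 0.17 kg.
- tub: Open grey round grease tub standing loose on the bench, 100 mm outside, 94 mm inside, rim 85 mm above its origin (centre of its underside), a steel follower plate inside at 38 mm. About 0.9 kg. With the lid fully on, the lid's origin lies 75 mm above the tub's, on the same axis.
- holder: Fixed upright grey tube holder for the grease gun, on a 90 mm square foot plate 8 mm thick. Origin: centre of the underside of the foot. Tube 47 mm outside, 41 mm inside, its mouth at z = 110 mm; an inner ledge at z = 70 mm (opening 30 mm) carries the gun by its front shoulder.
- gun: Push-type grease gun, nozzle down in the holder. Round aluminium barrel 36 mm across, 110 mm long, with a red band, then a black domed tail cap. Origin: centre of the barrel's front shoulder; +z along the axis to the tail end at z = 125 mm (up at the start); round, so its turn about z does not matter. In the holder its upper 85 mm stand free. 0.3 to 0.5 kg in all.
- coupler_seat (a point): Point inside the dark steel coupler at the end of the gun's nozzle where the nipple's ball comes to sit; on the gun's axis, axes as the gun's. Nozzle out: at z = -50 mm in the gun's frame. Coupler 22 mm across; its mouth, flared to 20 mm, lies 8 mm beyond (-z). Four sprung jaws start on the ball 9 mm before seating and snap behind it; this takes about 6 to 10 N.
- nozzle (a joint): How far the nozzle is pushed into the gun against its spring: 0 fully out, 0.012 m fully in (solid stop). The spring pushes with about 10 N at 0 and 17 N at 0.012. So it hardly yields until the coupler has snapped on squarely, then takes up the further push.
- nipple: Brass grease nipple on the green bearing right beside the buffing wheel. Origin: centre of its ball head (10 mm across); +z outward along its axis, 0.6 rad from vertical, leaning to the robot's side. Neck 6 mm; 16 mm hex foot 10.5 mm below. Coupler on: coupler_seat meets this origin, gun's +z parallel to this +z. A like nipple 150 mm along +y is not to be greased.
- spindle: Fixed polishing spindle. Origin on the bench under the bearing beside the wheel; shaft along its y, 98 mm up. Teal plinth 200 (x) by 310 mm (y -70 to 240), 50 mm high. Green bearings 164 x 46 mm at y = 0 and 150, round housings 92 mm across. Buffing wheel 140 mm across at y = -108 to -144, shaft end y = -175. Teal belt guard 150 mm in x, y = 215 to 275, 225 mm high.
- yellow_bar: Loose yellow bar of polishing compound, 50 x 110 x 40 mm, origin under its centre. To be left alone.
- cream_bar: Loose cream-coloured bar of polishing compound, 50 x 110 x 40 mm, origin under its centre. To be left alone.
- spare_wheel: Loose spare cotton wheel lying flat, 80 mm across, 28 mm thick, 20 mm bore, origin under its centre. To be left alone.
- wrench: Loose steel wrench lying flat on the bench, about 180 mm long. To be left alone.

How it is judged:
By the outcome, as a careful person would: the job done as asked, in the order asked, and still so for the second after the job is handed in, while the arm keeps its last pose, push and grip.
It also fails if it takes over 59 s, if anything falls off the work surface, if the arm or the gripper's body presses on something with over 40 N, if the wrist force passes 120 N, or if a joint passes its speed limit or range.

### The arm

A 6-joint arm with a two-finger parallel gripper is mounted at the origin on the work surface. World frame = base frame: x ahead of the robot, y to its left, z up, the work surface at z = 0. Lengths are in m, angles in rad, forces in N, time in s.
With the tool pointing down it reaches from about 0.35 to 0.975 m from the base axis. Payload 17.4 kg.
Tool frame: the origin (TCP) lies on the centre line of the jaws, within the pads' length; the fingertips stand 11 mm ahead of it and the grasp point (between the pads) lies 8 mm behind it; z points along the fingers, x is the direction in which the jaws open and shut, and the axes are right-handed (so a half turn about z gives the same grasp; the last joint's range is limited). The gripper opens to 85 mm and grips with 20 to 120 N. Pads are 22 mm wide; open, the fingers measure 114 mm over their backs; the gripper's body (76 mm by 85 mm) begins 54 mm behind the grasp point. The pads swing forward as they close: fully open they stand 13 mm farther back than shut.
Start: joints at [1.161, 0.116, 1.442, -0, 1.584, -0.038], TCP at [0.245, 0.629, 0.242] pointing down, gripper open.
Joint ranges: [-2.83, 2.83], [-0.83, 2.19], [0.07, 2.5], [-1.14, 4.28], [0.01, 3], [-2.97, 2.97]. Speed limits (rad/s): [1.89, 1.89, 2.22, 3.14, 3.14, 3.14].

### API

Orientations are given as a unit quaternion [w, x, y, z].
In Python, from rig import r, eyes, order gives the robot as it stands.
- The arm moves only by the tool send_rows, never from a script. Its argument "increments" is a list of rows, each a list of 3 entries, a list of its own where there are three numbers: the turn, a rotation vector about the tool's x, y, z in rad, then the shift along the tool's x, y, z in cm, then the closure, from -1 (fully open) to 1 (shut), so that 0 is half open. In form: [[[wx, wy, wz], [tx, ty, tz], fingers], ...]. A call has exactly 8 rows; each row shifts and turns the commanded pose from where the row before left it, along the tool's axes as they then stand; what a row does not reach is not made up. A row lasts 1/10 s, in which the tool goes at most 50 mm and 8.59 degrees, less where a joint would pass 70% of its speed; a pose out of reach is approached as far as the arm can. A call with a gripper value outside its range is refused whole. The fingers move at their own pace and stop on an object; "grip_force" is the grip in N (left out, the last holds). Time passes only in rows, so rows that do not move let the fingers close, or fill a call up. It gives the time, the measured TCP pose, the force and the opening at its end, in the units of the state.
- r.state(): the state, without advancing time (a new reading comes with each control period).
- eyes.read_camera(name): name is "scene" or "top" or "wrist"; returns a dict with "pixels" (480x640x3 uint8, red, green, blue), "z_map" (480x640 float32, m along the optical axis (not along the pixel's ray), 0 where there is no reading), "fx", "fy", "cx", "cy" (pixels), "R" (3x3) and "t" (3): a world point X has camera coordinates R X + t. Camera axes: x right, y down, z forward; pixel columns grow to the right and rows downward; lengths in m; the calibration is good to about 2 mm. A picture is of the moment at which its call begins.
- order.job_done(): hands the job in, once; it reports no verdict.
The state is a dict: "time_s": time; "q": joint angles; "joint_velocities": joint speeds; "effort": joint torques, N m; "tcp_pos": TCP position; "tool_rot": TCP orientation; "force": force on the tool from outside, world axes, zero at the start; "wrist_torque": the same for the moment, N m; "gripper_width": opening from 0.0 (shut) to 1.0 (fully open).
Only numpy, scipy, OpenCV 4.12 (cv2) and the standard library are available. Lean on these libraries where they do the work, as an engineer would, in place of code of your own. Each camera call takes 0.05 s, during which the arm holds its last target.

## Working session

There is one attempt and no reset: what is moved stays moved. The work goes in short steps, Python scripts to look and compute and a tool call to move; the robot and the scene stay as the last step left them, time stands still between calls to the robot, and variables do not carry over. Pictures are saved under pics/ and viewed, and the job is handed in when it is done.

Besides the shell and the picture viewer there is one more tool, called after "Call:" by a JSON object that holds its "fn" and its "kwargs", one argument or row to a line. send_rows: Moves the arm, as the interface text tells. Its arguments: {"type":"object","properties":{"increments":{"type":"array","items":{"type":"array"}},"grip_force":{"type":"number"}},"required":["increments"]}

```bash
mkdir -p pics; ls; python3 - <<'E'
from rig import r, eyes, order
import cv2, pickle
print(r.state())
for n in ["scene","top","wrist"]:
    d=eyes.read_camera(n)
    pickle.dump(d,open(f"/tmp/{n}0.pkl","wb"))
    cv2.imwrite(f"pics/{n}0.png",d["pixels"][:,:,::-1])
    print(n,d["fx"],d["cx"],d["cy"],d["R"],d["t"])
E
```

```text
pics
{'time_s': 0.0, 'q': array([ 1.16120374e+00,  1.16494045e-01,  1.44224923e+00, -1.98784647e-05,
        1.58397240e+00, -3.77708269e-02]), 'joint_velocities': array([-4.66015803e-04, -8.86979806e-05,  2.61182173e-03, -6.98521006e-04,
        2.17782522e-04, -4.80157679e-04]), 'effort': array([-2.00162685e-05, -7.32002020e+01, -6.32478333e+01, -3.10959092e-05,
        6.24732318e-03,  7.58349483e-05]), 'tcp_pos': array([0.24516629, 0.62872666, 0.24156668]), 'tool_rot': array([ 3.07493729e-04,  8.25624949e-01,  5.64219043e-01, -4.69935779e-04]), 'force': array([ 0.08094692,  0.28512554, -0.20180489]), 'wrist_torque': array([-0.05520651, -0.07623995, -0.00939959]), 'gripper_width': 0.998998847165496}
scene 540.6365856547804 312.57258610373503 237.57245446908038 [[ 0.72036863  0.69358981  0.00148485]
 [ 0.60269695 -0.62490413 -0.49623705]
 [-0.34325707  0.35836852 -0.8681858 ]] [-0.38352217 -0.25429564  1.56261316]
top 521.1281883578728 320.7589032470769 240.42777408965338 [[-0.00240817 -0.9999963   0.00126693]
 [-0.99216399  0.00223104 -0.12492256]
 [ 0.12491927 -0.00155783 -0.99216569]] [0.01227407 0.53568261 1.23426438]
wrist 395.6759756912878 326.4404435870877 237.45777675300826 [[ 3.62582832e-01  9.31951300e-01 -6.81360634e-04]
 [ 8.88432653e-01 -3.45430576e-01  3.02266667e-01]
 [ 2.81462450e-01 -1.10202047e-01 -9.53223163e-01]] [-0.67529036 -0.04057975  0.37808778]
```

View pics/scene0.png

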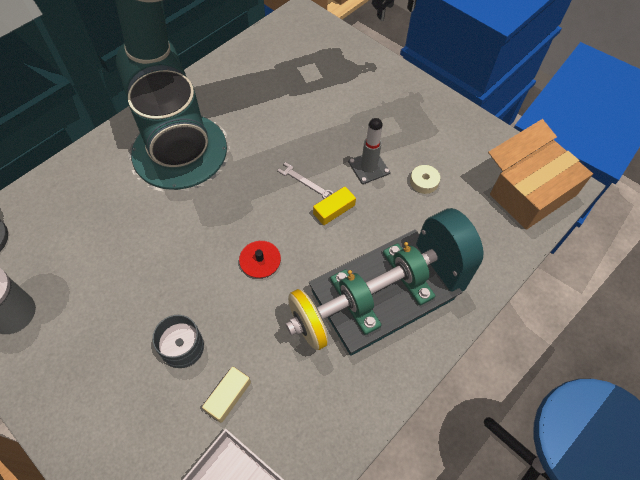

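View pics/top0.png

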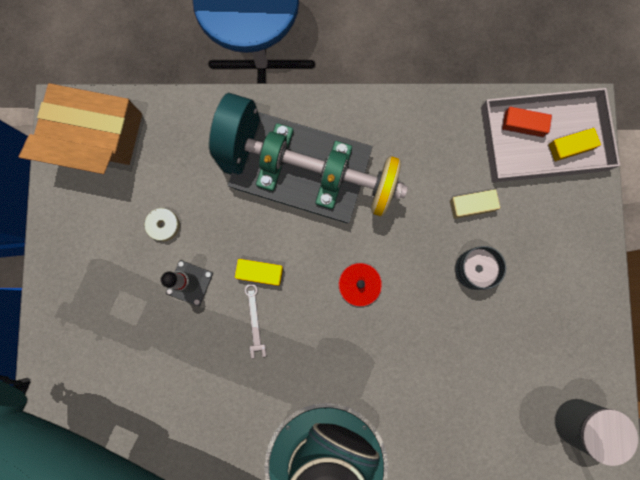

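View pics/wrist0.png

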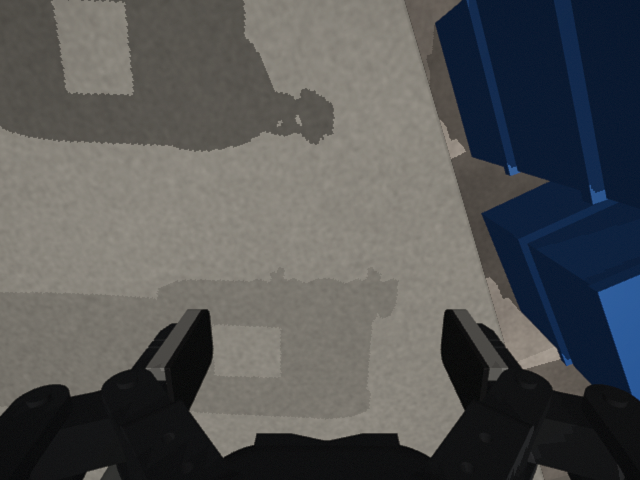

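```bash
cat > h.py <<'E'
import numpy as np, cv2, pickle
from scipy.spatial.transform import Rotation as R_
def cloud(d):
    z=d["z_map"].astype(float); v,u=np.mgrid[0:480,0:640]
    P=np.stack([(u-d["cx"])/d["fx"]*z,(v-d["cy"])/d["fy"]*z,z],-1)
    W=(P-d["t"])@d["R"]   # R^T (P-t)
    W[z<=0]=np.nan
    return W
def proj(d,X):
    c=d["R"]@np.asarray(X,float)+d["t"]; return c[0]/c[2]*d["fx"]+d["cx"],c[1]/c[2]*d["fy"]+d["cy"]
def circ(P):
    from scipy.optimize import least_squares
    def f(p): return np.hypot(P[:,0]-p[0],P[:,1]-p[1])-p[2]
    s=least_squares(f,[*P[:,:2].mean(0),.04],loss='soft_l1',f_scale=.002); return s.x, np.abs(s.fun).mean()
E
python3 - <<'E'
from h import *
for n in ["scene","top"]:
    d=pickle.load(open(f"/tmp/{n}0.pkl","rb")); W=cloud(d); hsv=cv2.cvtColor(d["pixels"],cv2.COLOR_RGB2HSV)
    H,S,V=[hsv[...,i].astype(int) for i in range(3)]
    print("==",n)
    def box(u0,v0,u1,v1):
        m=np.zeros((480,640),bool); m[v0:v1,u0:u1]=1; return m
    B=dict(scene=dict(lid=(235,235,285,282),tub=(148,310,208,370),gun=(345,110,395,185),sp=(280,200,490,355)),
           top=dict(lid=(330,255,390,315),tub=(450,240,510,295),gun=(155,255,215,310),sp=(205,90,415,225)))[n]
    m=box(*B["lid"])&((H<8)|(H>172))&(S>150)&(V>80); p=W[m]; p=p[np.isfinite(p[:,0])]
    zz=p[:,2]; print("lid n",len(p),"z",np.percentile(zz,[5,50,95])); q=p[(zz>.005)&(zz<.022)]
    hull=cv2.convexHull(q[:,:2].astype(np.float32))[:,0]
    print(" lid minEnclosing",cv2.minEnclosingCircle(q[:,:2].astype(np.float32)), "bbox mid",(np.percentile(q,0.5,axis=0)+np.percentile(q,99.5,axis=0))/2)
    m=box(*B["lid"])&(V<60); p=W[m];k=p[(p[:,2]>.02)]; print(" knob",len(k),np.nanmedian(k,0),np.nanmax(k[:,2]) if len(k) else 0)
    t=k[k[:,2]>.040]; print(" knobtop",len(t),t.mean(0))
    p=W[box(*B["tub"])]; p=p[np.isfinite(p[:,0])]; q=p[(p[:,2]>.080)&(p[:,2]<.092)]; print("tub rim",len(q),circ(q))
    q=p[(p[:,2]>.030)&(p[:,2]<.046)]; print(" follower",len(q),(q.min(0)+q.max(0))/2)
    p=W[box(*B["gun"])]; p=p[np.isfinite(p[:,0])]; print("gun zmax",p[:,2].max())
    for a,b in [(.05,.10),(.11,.13),(.13,.15),(.15,.17),(.17,.18),(.18,.2)]:
        q=p[(p[:,2]>a)&(p[:,2]<b)]
        if len(q)>8: print(" ",a,len(q),circ(q))
    q=p[(p[:,2]>.003)&(p[:,2]<.014)]; print(" foot",len(q),(np.percentile(q,1,axis=0)+np.percentile(q,99,axis=0))/2)
    m=box(*B["sp"])&(H>12)&(H<24)&(S>140)&(V>60); p=W[m]; vv,uu=np.nonzero(m); ok=np.isfinite(p[:,0])&(p[:,2]>.12)
    print("brass",[(u,v,*np.round(x,4)) for u,v,x in zip(uu[ok],vv[ok],p[ok])])
E
for n in scene top; do python3 - <<E
import cv2
i=cv2.imread("pics/${n}0.png"); c=i[195:355,285:485] if "$n"=="scene" else i[90:225,205:415]
cv2.imwrite("pics/${n}_sp.png",cv2.resize(c,None,fx=3.7,fy=3.7,interpolation=cv2.INTER_CUBIC))
E
done
```

```text
== scene
lid n 1123 z [0.00757989 0.01186438 0.01630426]
 lid minEnclosing ((0.4290436804294586, -0.08717139065265656), 0.0537959486246109) bbox mid [ 0.42971373 -0.08730669  0.01226291]
 knob 60 [ 0.43303054 -0.09007867  0.04147427] 0.050196203917729186
 knobtop 36 [ 0.43150376 -0.08822717  0.04387774]
tub rim 206 (array([ 0.46575169, -0.37077928,  0.04814934]), np.float64(0.0009457281557455551))
 follower 1130 [ 0.46577613 -0.37156464  0.03797121]
gun zmax 0.19545980316228073
  0.05 208 (array([0.43358242, 0.33162769, 0.02243701]), np.float64(0.0012366766940382196))
  0.11 66 (array([0.43298523, 0.33206598, 0.01799276]), np.float64(0.0017638735736120455))
  0.13 76 (array([0.43335955, 0.3320077 , 0.0175856 ]), np.float64(0.0010643777409126253))
  0.15 70 (array([0.4335235 , 0.33274809, 0.01757647]), np.float64(0.0013343536286584334))
  0.17 46 (array([0.43366959, 0.33218275, 0.01699365]), np.float64(0.0013788725059934333))
  0.18 116 (array([0.43512469, 0.33013531, 0.01119445]), np.float64(0.003207436045883935))
 foot 485 [0.39683773 0.37340948 0.00795321]
brass [(np.int64(405), np
[... 28228 characters left out ...]
4(0.5909), np.float64(-0.1256), np.float64(0.1272)), (np.int64(382), np.int64(211), np.float64(0.5906), np.float64(-0.1277), np.float64(0.129)), (np.int64(383), np.int64(211), np.float64(0.5908), np.float64(-0.1301), np.float64(0.1276)), (np.int64(376), np.int64(212), np.float64(0.5899), np.float64(-0.115), np.float64(0.1201)), (np.int64(380), np.int64(212), np.float64(0.5897), np.float64(-0.1241), np.float64(0.1209)), (np.int64(381), np.int64(212), np.float64(0.5898), np.float64(-0.1264), np.float64(0.1206)), (np.int64(382), np.int64(212), np.float64(0.5892), np.float64(-0.1283), np.float64(0.124)), (np.int64(379), np.int64(213), np.float64(0.5875), np.float64(-0.1218), np.float64(0.1205))]
```

View pics/scene_sp.png

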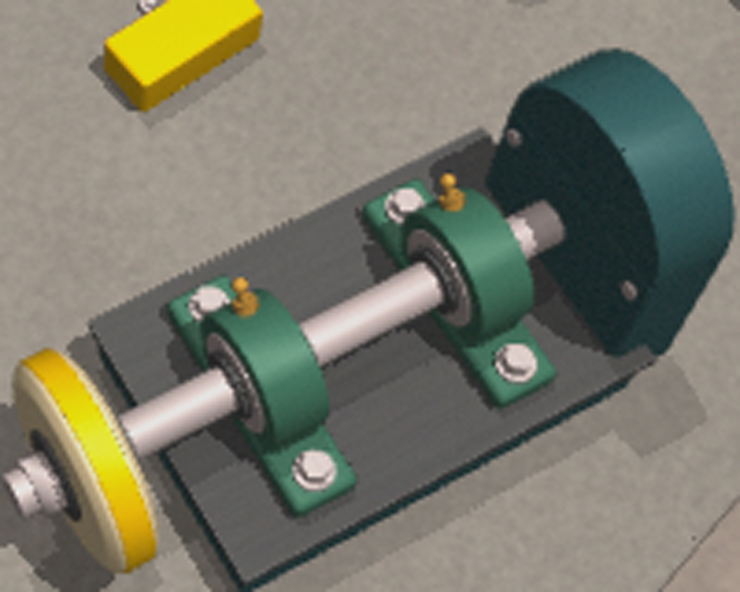

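View pics/top_sp.png

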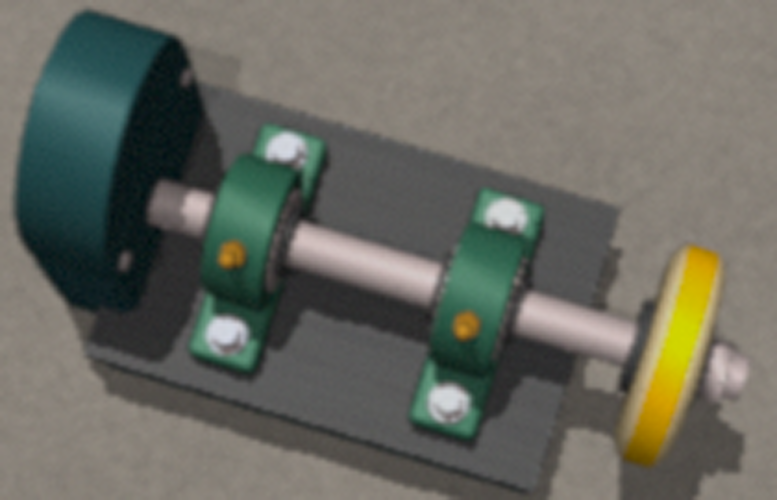

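```bash
cat >> h.py <<'E'
def Rq(q): return R_.from_quat([q[1],q[2],q[3],q[0]])
def plan(st,p,Rt,n):
    """constant per-row tool-frame increment from state pose to target pose over n rows"""
    R0=Rq(st["tool_rot"]); rv=(R0.inv()*Rt).as_rotvec()/n
    # iterate per-row shift so that shift-then-turn composition reaches p (try fit)
    step=R_.from_rotvec(rv); M=np.zeros((3,3)); Rc=R0
    for i in range(n): M+=Rc.as_matrix(); Rc=Rc*step
    t=np.linalg.solve(M,np.asarray(p)-st["tcp_pos"])*100
    return np.round(rv,4),np.round(t,3)
E
python3 - <<'E'
from h import *
from rig import r
st=r.state(); R0=Rq(st["tool_rot"]); d=pickle.load(open("/tmp/wrist0.pkl","rb"))
C=-d["R"].T@d["t"]; print("tool R\n",R0.as_matrix().round(3)); print("cam in tool",R0.inv().apply(C-st["tcp_pos"]).round(4)); print("cam axes in tool\n",(d["R"]@R0.as_matrix()).round(3))
d=pickle.load(open("/tmp/top0.pkl","rb")); W=cloud(d); hsv=cv2.cvtColor(d["pixels"],cv2.COLOR_RGB2HSV)
H,S,V=[hsv[...,i].astype(int) for i in range(3)]
def sub(u0,v0,u1,v1):
    p=W[v0:v1,u0:u1].reshape(-1,3); return p[np.isfinite(p[:,0])]
m=np.zeros((480,640),bool); m[255:315,330:390]=1; m&=((H<8)|(H>172))&(S>150); p=W[m]; p=p[(p[:,2]>.005)&(p[:,2]<.022)]
print("lid",cv2.minEnclosingCircle(p[:,:2].astype(np.float32)),p[:,2].mean())
p=sub(345,270,375,300); p=p[p[:,2]>.038]; print("knob",len(p),p.mean(0))
p=sub(450,240,510,295); q=p[(p[:,2]>.08)&(p[:,2]<.092)]; print("tub",len(q),circ(q))
p=sub(155,255,215,310)
for a,b in [(.05,.1),(.11,.13),(.13,.15),(.15,.17),(.17,.18)]:
    q=p[(p[:,2]>a)&(p[:,2]<b)]
    if len(q)>8: print(a,len(q),circ(q))
q=p[p[:,2]>.185]; print("cap",len(q),q.mean(0))
m=(H>12)&(H<24)&(S>140)&(V>60)
for (u,v) in [(331,178),(268,159)]:
    k=np.zeros_like(m); k[v-8:v+8,u-8:u+8]=1; k&=m&(W[...,2]>.12); vv,uu=np.nonzero(k)
    print("nip",k.sum(),uu.mean(),vv.mean(),W[k].mean(0),W[k][:,2].max())
E
```

```text
tool R
 [[ 0.363  0.932 -0.   ]
 [ 0.932 -0.363 -0.001]
 [-0.001 -0.    -1.   ]]
cam in tool [ 0.0005 -0.0761 -0.1305]
cam axes in tool
 [[ 1.    -0.001 -0.   ]
 [ 0.001  0.953 -0.302]
 [ 0.     0.302  0.953]]
lid ((0.43024030327796936, -0.08437828719615936), 0.05288713052868843) 0.015712958411835443
knob 54 [ 0.43009728 -0.08307109  0.04754658]
tub 236 (array([ 0.46638753, -0.36667166,  0.04815756]), np.float64(0.0010208923596533516))
0.05 109 (array([0.43471184, 0.33391109, 0.02164318]), np.float64(0.0006400877942911474))
0.11 75 (array([0.43426186, 0.33847515, 0.02169706]), np.float64(0.0018449304370303406))
0.13 44 (array([0.4346695 , 0.33546704, 0.01757833]), np.float64(0.00035875101670630125))
0.15 39 (array([0.43458916, 0.33569078, 0.0176389 ]), np.float64(0.00039985543962805516))
0.17 18 (array([0.43450455, 0.33560532, 0.0176627 ]), np.float64(0.00028272338171558175))
cap 200 [0.43428205 0.33330691 0.19299591]
nip 37 330.4054054054054 177.75675675675674 [ 0.66295663 -0.0107936   0.1486204 ] 0.15833714301770466
nip 38 267.2105263157895 158.52631578947367 [0.70770779 0.13150922 0.14834713] 0.15915635635832562
```

```bash
python3 - <<'E'
from h import *
from rig import r
st=r.state()
print(np.degrees(np.arctan2(.143,.0445)))
ex=np.array([.955,-.296,0]);ex/=np.linalg.norm(ex); z=np.array([0,0,-1.]); Rt=R_.from_matrix(np.stack([np.cross(ex,z),ex,z],1))
print(plan(st,[.43,-.0857,.22],Rt,24))
E
```

```text
72.71444270360011
(array([-0.   ,  0.   , -0.003]), array([-2.554,  1.713,  0.092]))
```

Call:
{"fn": "send_rows", "kwargs": {
  "increments": [
    [[0, 0, -0.003], [-2.55, 1.71, 0], -1],
    [[0, 0, -0.003], [-2.55, 1.71, 0], -1],
    [[0, 0, -0.003], [-2.55, 1.71, 0], -1],
    [[0, 0, -0.003], [-2.55, 1.71, 0], -1],
    [[0, 0, -0.003], [-2.55, 1.71, 0], -1],
    [[0, 0, -0.003], [-2.55, 1.71, 0], -1],
    [[0, 0, -0.003], [-2.55, 1.71, 0], -1],
    [[0, 0, -0.003], [-2.55, 1.71, 0], -1]
  ]
}}

```text
time_s: 0.95
tcp_pos: [0.3011, 0.3885, 0.2421]
tool_rot: [0.0, 0.819, 0.574, -0.0]
force: [0.6, -0.5, -0.9]
gripper_width: 0.998
```

Call:
{"fn": "send_rows", "kwargs": {
  "increments": [
    [[0, 0, -0.003], [-2.55, 1.71, 0], -1],
    [[0, 0, -0.003], [-2.55, 1.71, 0], -1],
    [[0, 0, -0.003], [-2.55, 1.71, 0], -1],
    [[0, 0, -0.003], [-2.55, 1.71, 0], -1],
    [[0, 0, -0.003], [-2.55, 1.71, 0], -1],
    [[0, 0, -0.003], [-2.55, 1.71, 0], -1],
    [[0, 0, -0.003], [-2.55, 1.71, 0], -1],
    [[0, 0, -0.003], [-2.55, 1.71, 0], -1]
  ]
}}

```text
time_s: 1.75
tcp_pos: [0.3626, 0.1507, 0.2423]
tool_rot: [0.0, 0.812, 0.584, 0.0]
force: [1.3, 0.5, -0.1]
gripper_width: 1.002
```

Call:
{"fn": "send_rows", "kwargs": {
  "increments": [
    [[0, 0, -0.003], [-2.55, 1.71, 0.2], -1],
    [[0, 0, -0.003], [-2.55, 1.71, 0.3], -1],
    [[0, 0, -0.003], [-2.55, 1.71, 0.3], -1],
    [[0, 0, -0.003], [-2.55, 1.71, 0.3], -1],
    [[0, 0, -0.003], [-2.55, 1.71, 0.3], -1],
    [[0, 0, -0.003], [-2.55, 1.71, 0.3], -1],
    [[0, 0, -0.003], [-2.55, 1.71, 0.3], -1],
    [[0, 0, -0.003], [-2.55, 1.71, 0.2], -1]
  ]
}}

```text
time_s: 2.55
tcp_pos: [0.4299, -0.0856, 0.22]
tool_rot: [-0.0, 0.805, 0.594, -0.0]
force: [0.0, 0.3, 0.1]
gripper_width: 1.0
```

```bash
python3 - <<'E'
from h import *
from rig import r,eyes
d=eyes.read_camera("wrist"); st=r.state(); pickle.dump((d,st),open("/tmp/w1.pkl","wb")); cv2.imwrite("pics/w1.png",d["pixels"][:,:,::-1])
print(st["time_s"],st["tcp_pos"],st["q"].round(3),st["force"].round(2)); print(Rq(st["tool_rot"]).as_matrix().round(3))
E
```

```text
2.6 [ 0.4306348  -0.08848858  0.21946336] [-2.600e-01 -4.110e-01  1.949e+00 -1.000e-03  1.604e+00 -1.530e+00] [-1.4   0.45 -2.24]
[[ 0.296  0.955 -0.001]
 [ 0.955 -0.296 -0.001]
 [-0.001 -0.    -1.   ]]
```

View pics/w1.png

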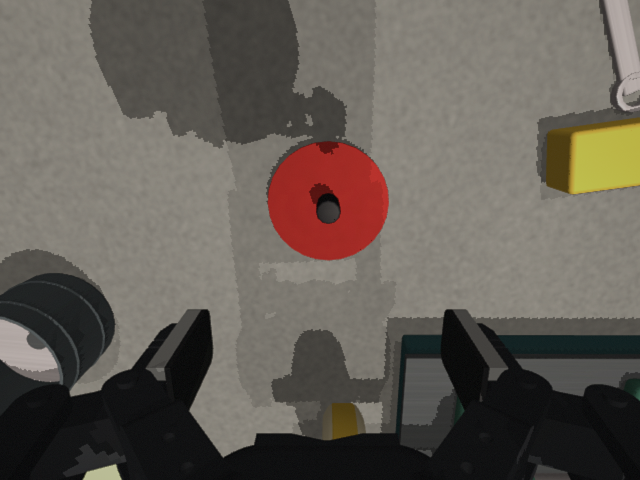

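```bash
python3 - <<'E'
from h import *
d,st=pickle.load(open("/tmp/w1.pkl","rb")); W=cloud(d); hsv=cv2.cvtColor(d["pixels"],cv2.COLOR_RGB2HSV)
H,S,V=[hsv[...,i].astype(int) for i in range(3)]
m=((H<8)|(H>172))&(S>150); m[:, :200]=0; m[:,420:]=0; p=W[m]; p=p[(p[:,2]>.005)&(p[:,2]<.022)]
print("lid",cv2.minEnclosingCircle(p[:,:2].astype(np.float32)),p[:,2].mean())
# ellipse of red blob edge -> intersect rays with z=.014
k=W[180:230,305:355].reshape(-1,3); k=k[k[:,2]>.04]; print("knob",len(k),k.mean(0))
p=W[250:420,0:120].reshape(-1,3); q=p[(p[:,2]>.08)&(p[:,2]<.092)]; print("tub",len(q),circ(q))
C=-d["R"].T@d["t"]; print(Rq(st["tool_rot"]).inv().apply(C-st["tcp_pos"]))
E
```

```text
lid ((0.429985910654068, -0.0837494283914566), 0.052870795130729675) 0.013045541482613634
knob 480 [ 0.42946351 -0.0836519   0.04478461]
tub 701 (array([ 0.46669979, -0.36667542,  0.0481713 ]), np.float64(0.0007683816825458693))
[ 0.00271412 -0.07764214 -0.13111609]
```

Call:
{"fn": "send_rows", "kwargs": {
  "increments": [
    [[0, 0, 0], [0.1, 0, 1.5], -0.5],
    [[0, 0, 0], [0, 0, 2.5], -0.5],
    [[0, 0, 0], [0, 0, 3], -0.5],
    [[0, 0, 0], [0, 0, 3], -0.5],
    [[0, 0, 0], [0, 0, 3], -0.5],
    [[0, 0, 0], [0, 0, 2.5], -0.5],
    [[0, 0, 0], [0, 0, 2], -0.5],
    [[0, 0, 0], [0, 0, 0.5], -0.5]
  ]
}}

```text
time_s: 3.4
tcp_pos: [0.4286, -0.0822, 0.0374]
tool_rot: [-0.002, 0.805, 0.594, -0.001]
force: [0.3, 0.1, -0.2]
gripper_width: 0.746
```

```bash
python3 - <<'E'
from h import *
from rig import r,eyes
st=r.state()
print(st["time_s"],st["tcp_pos"],st["force"].round(2),st["gripper_width"],Rq(st["tool_rot"]).inv().apply(np.array([.4297,-.0836,.03])-st["tcp_pos"])*100)
E
```

```text
3.4 [ 0.42861003 -0.08216996  0.03741734] [ 0.3   0.1  -0.16] 0.7463046679840095 [-0.10452447  0.14908172  0.74118054]
```

Call:
{"fn": "send_rows", "kwargs": {
  "increments": [
    [[0, 0, 0], [-0.05, 0.05, 0.5], -0.5],
    [[0, 0, 0], [0, 0, 0.2], -0.5],
    [[0, 0, 0], [0, 0, 0], 1],
    [[0, 0, 0], [0, 0, 0], 1],
    [[0, 0, 0], [0, 0, 0], 1],
    [[0, 0, 0], [0, 0, 0], 1],
    [[0, 0, 0], [0, 0, 0], 1],
    [[0, 0, 0], [0, 0, 0], 1]
  ],
  "grip_force": 40
}}

```text
time_s: 4.2
tcp_pos: [0.4309, -0.084, 0.034]
tool_rot: [0.0, 0.805, 0.594, 0.0]
force: [-1.8, 0.8, 5.6]
gripper_width: 0.218
```

Call:
{"fn": "send_rows", "kwargs": {
  "increments": [
    [[0, 0, 0], [0, 0, -0.5], 1],
    [[0, 0, 0], [0, 0, -1.5], 1],
    [[0, 0, 0], [0, 0, -2.5], 1],
    [[0, 0, 0], [0, 0, -3], 1],
    [[0, 0, 0], [0, 0, -3], 1],
    [[0, 0, 0], [0, 0, -2], 1],
    [[0, 0, 0], [0, 0, -0.5], 1],
    [[0, 0, 0], [0, 0, 0], 1]
  ]
}}

```text
time_s: 5.0
tcp_pos: [0.4306, -0.084, 0.1635]
tool_rot: [0.0, 0.805, 0.594, 0.0]
force: [0.0, -0.7, -1.1]
gripper_width: 0.222
```

```bash
python3 - <<'E'
from h import *
from rig import r,eyes
st=r.state()
print(st["time_s"],st["tcp_pos"],st["force"].round(2),st["gripper_width"],Rq(st["tool_rot"]).inv().apply(np.array([.4665,-.3667,.17])-st["tcp_pos"])*100)
d=eyes.read_camera("wrist"); pickle.dump((d,st),open("/tmp/w2.pkl","wb")); cv2.imwrite("pics/w2.png",d["pixels"][:,:,::-1])
E
```

```text
5.0 [ 0.43064285 -0.0840169   0.16351055] [ 0.02 -0.7  -1.11] 0.22197406259003247 [-25.94741646  11.77707526  -0.63866407]
```

View pics/w2.png

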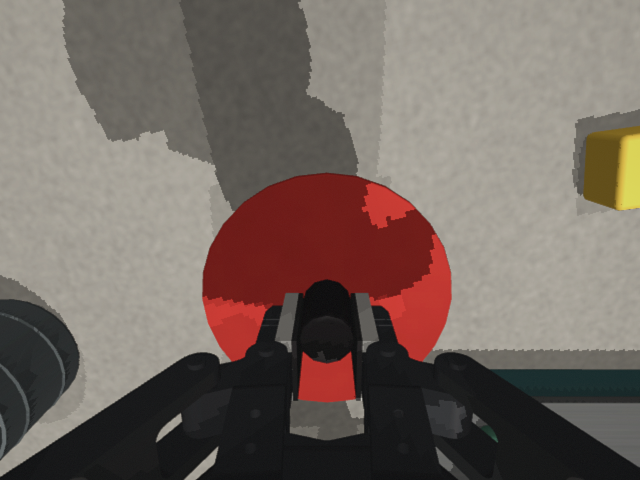

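```bash
python3 - <<'E'
from h import *
d,st=pickle.load(open("/tmp/w2.pkl","rb")); W=cloud(d); hsv=cv2.cvtColor(d["pixels"],cv2.COLOR_RGB2HSV)
H,S,V=[hsv[...,i].astype(int) for i in range(3)]
m=((H<8)|(H>172))&(S>150); p=W[m]; p=p[np.isfinite(p[:,0])&(p[:,2]>.08)]
c=np.median(p,0); print(len(p),c,cv2.minEnclosingCircle(p[:,:2].astype(np.float32)))
A=np.c_[p[:,:2]-p[:,:2].mean(0),np.ones(len(p))]; print(np.linalg.lstsq(A,p[:,2],rcond=None)[0], st["tcp_pos"])
E
```

```text
32169 [ 0.41388591 -0.078065    0.14248907] ((0.430224746465683, -0.08291947096586227), 0.05316260829567909)
[ 0.00716344 -0.00154556  0.14272231] [ 0.43064285 -0.0840169   0.16351055]
```

Call:
{"fn": "send_rows", "kwargs": {
  "increments": [
    [[0, 0, 0], [-1, 0.5, 0], 1],
    [[0, 0, 0], [-2.5, 1.1, 0], 1],
    [[0, 0, 0], [-2.5, 1.2, 0], 1],
    [[0, 0, 0], [-2.5, 1.2, 0], 1],
    [[0, 0, 0], [-2.5, 1.1, 0], 1],
    [[0, 0, 0], [-2.5, 1.1, 0], 1],
    [[0, 0, 0], [-2.5, 1.1, 0], 1],
    [[0, 0, 0], [-2.5, 1.1, 0], 1]
  ]
}}

```text
time_s: 5.85
tcp_pos: [0.4556, -0.2873, 0.1618]
tool_rot: [-0.001, 0.805, 0.593, -0.0]
force: [-0.9, 0.3, -1.2]
gripper_width: 0.22
```

Call:
{"fn": "send_rows", "kwargs": {
  "increments": [
    [[0, 0, 0], [-2.5, 1.1, 0], 1],
    [[0, 0, 0], [-2.5, 1.1, 0], 1],
    [[0, 0, 0], [-2, 0.9, 0], 1],
    [[0, 0, 0], [-1, 0.37, 0], 1],
    [[0, 0, 0], [0, 0, 1], 1],
    [[0, 0, 0], [0, 0, 1], 1],
    [[0, 0, 0], [0, 0, 0], 1],
    [[0, 0, 0], [0, 0, 0], 1]
  ]
}}

```text
time_s: 6.65
tcp_pos: [0.4656, -0.3714, 0.1429]
tool_rot: [-0.0, 0.805, 0.594, -0.0]
force: [-0.3, 0.4, -0.6]
gripper_width: 0.218
```

```bash
python3 - <<'E'
from h import *
from rig import r,eyes
st=r.state()
print(st["time_s"],st["tcp_pos"],st["force"].round(2))
for n in ["wrist","top"]:
    d=eyes.read_camera(n); pickle.dump((d,st),open(f"/tmp/{n}3.pkl","wb")); cv2.imwrite(f"pics/{n}3.png",d["pixels"][:,:,::-1])
    W=cloud(d); hsv=cv2.cvtColor(d["pixels"],cv2.COLOR_RGB2HSV); H,S,V=[hsv[...,i].astype(int) for i in range(3)]
    m=((H<8)|(H>172))&(S>150)&(W[...,2]>.08); p=W[m]; print(n,len(p),np.median(p,0)[2],cv2.minEnclosingCircle(p[:,:2].astype(np.float32)))
E
```

```text
6.65 [ 0.46561736 -0.37137588  0.14291689] [-0.35  0.42 -0.55]
wrist 32185 0.12188557959659296 ((0.4652223587036133, -0.3703739047050476), 0.05326278880238533)
top 383 0.12557225813252768 ((0.4285368025302887, -0.04312421381473541), 0.36852502822875977)
```

View pics/wrist3.png

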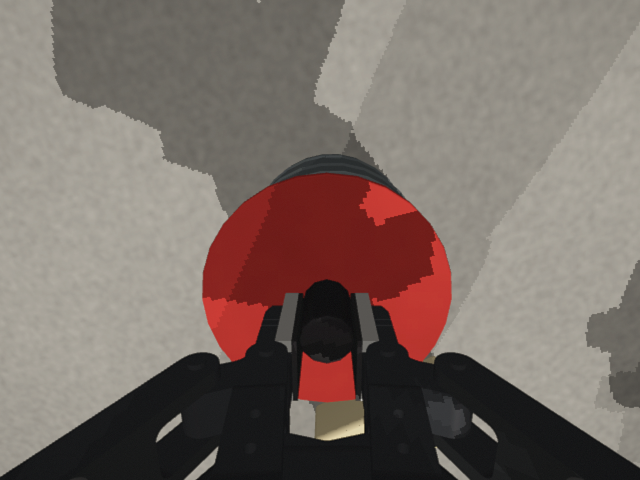

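Call:
{"fn": "send_rows", "kwargs": {
  "increments": [
    [[0, 0, 0], [0.2, 0, 0], 1],
    [[0, 0, 0], [0.2, 0, 0], 1],
    [[0, 0, 0], [0, 0, 0.5], 1],
    [[0, 0, 0], [0, 0, 0.6], 1],
    [[0, 0, 0], [0, 0, 0.6], 1],
    [[0, 0, 0], [0, 0, 0.6], 1],
    [[0, 0, 0], [0, 0, 0.5], 1],
    [[0, 0, 0], [0, 0, 0.3], 1]
  ]
}}

```text
time_s: 7.55
tcp_pos: [0.4667, -0.3683, 0.1115]
tool_rot: [-0.0, 0.805, 0.594, -0.0]
force: [0.1, -0.2, -1.0]
gripper_width: 0.214
```

Call:
{"fn": "send_rows", "kwargs": {
  "increments": [
    [[0, 0, 0], [0, 0, 0.2], 1],
    [[0, 0, 0], [0, 0, 0.1], 1],
    [[0, 0, 0], [0, 0, 0], 1],
    [[0, 0, 0], [0, 0, 0], 1],
    [[0, 0, 0], [0, 0, 0], -0.5],
    [[0, 0, 0], [0, 0, 0], -0.5],
    [[0, 0, 0], [0, 0, 0], -0.5],
    [[0, 0, 0], [0, 0, 0], -0.5]
  ]
}}

```text
time_s: 8.35
tcp_pos: [0.4669, -0.3684, 0.1094]
tool_rot: [0.0, 0.805, 0.594, 0.0]
force: [0.2, -0.2, -0.0]
gripper_width: 0.751
```

Released; go up and look.

Call:
{"fn": "send_rows", "kwargs": {
  "increments": [
    [[0, 0, 0], [0, 0, -1], -1],
    [[0, 0, 0], [0, 0, -2], -1],
    [[0, 0, 0], [0, 0, -3], -1],
    [[0, 0, 0], [0, 0, -3], -1],
    [[0, 0, 0], [0, 0, -3], -1],
    [[0, 0, 0], [0, 0, -2], -1],
    [[0, 0, 0], [0, 0, -1], -1],
    [[0, 0, 0], [0, 0, 0], -1]
  ]
}}

```text
time_s: 9.15
tcp_pos: [0.4671, -0.3686, 0.2609]
tool_rot: [0.001, 0.805, 0.594, 0.0]
force: [-0.1, -0.3, 0.4]
gripper_width: 0.996
```

```bash
python3 - <<'E'
from h import *
from rig import r,eyes
st=r.state()
print(st["time_s"],st["tcp_pos"],st["force"].round(2))
ims=[]
for n in ["wrist","scene"]:
    d=eyes.read_camera(n); pickle.dump((d,st),open(f"/tmp/{n}4.pkl","wb")); cv2.imwrite(f"pics/{n}4.png",d["pixels"][:,:,::-1])
    W=cloud(d); hsv=cv2.cvtColor(d["pixels"],cv2.COLOR_RGB2HSV); H,S,V=[hsv[...,i].astype(int) for i in range(3)]
    m=((H<8)|(H>172))&(S>150)&(W[...,2]>.06)&(W[...,2]<.12)&(W[...,1]<-.25); p=W[m]; print(n,len(p),np.percentile(p,[5,50,95],axis=0)[:,2],cv2.minEnclosingCircle(p[:,:2].astype(np.float32)))
    A=np.c_[p[:,:2]-p[:,:2].mean(0),np.ones(len(p))]; print(np.linalg.lstsq(A,p[:,2],rcond=None)[0])
E
```

```text
9.15 [ 0.46711091 -0.36855421  0.26087004] [-0.09 -0.34  0.39]
wrist 12850 [0.08689095 0.0880485  0.08920063] ((0.4662482738494873, -0.3676780164241791), 0.05277901142835617)
[ 0.00134474 -0.00019453  0.0881365 ]
scene 1616 [0.08341389 0.08730528 0.09123236] ((0.46522167325019836, -0.3704955279827118), 0.053898707032203674)
[-0.00152585 -0.0034876   0.08740433]
```

View pics/wrist4.png

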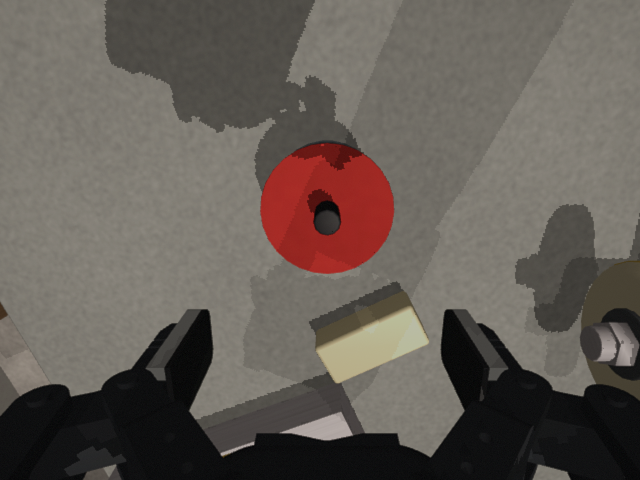

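View pics/scene4.png

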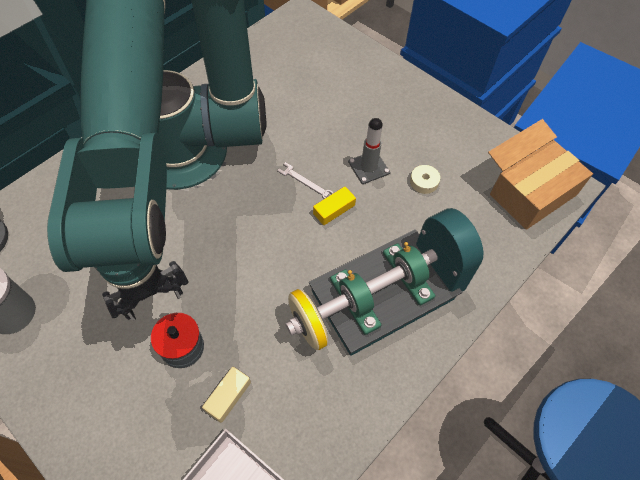

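Call:
{"fn": "send_rows", "kwargs": {
  "increments": [
    [[0, 0, 0], [1.2, -0.1, -0.3], -1],
    [[0, 0, 0], [2.6, -0.2, -0.3], -1],
    [[0, 0, 0], [2.6, -0.2, -0.3], -1],
    [[0, 0, 0], [2.6, -0.2, -0.3], -1],
    [[0, 0, 0], [2.6, -0.2, -0.3], -1],
    [[0, 0, 0], [2.6, -0.2, -0.3], -1],
    [[0, 0, 0], [2.6, -0.2, -0.3], -1],
    [[0, 0, 0], [2.6, -0.2, -0.3], -1]
  ]
}}

```text
time_s: 10.05
tcp_pos: [0.5097, -0.1768, 0.2826]
tool_rot: [-0.001, 0.805, 0.594, -0.0]
force: [0.1, 0.0, 0.5]
gripper_width: 0.997
```

Call:
{"fn": "send_rows", "kwargs": {
  "increments": [
    [[0, 0, 0], [2.6, -0.2, -0.3], -1],
    [[0, 0, 0], [2.6, -0.2, -0.3], -1],
    [[0, 0, 0], [2.6, -0.2, -0.3], -1],
    [[0, 0, 0], [2.6, -0.2, -0.3], -1],
    [[0, 0, 0], [2.6, -0.2, -0.3], -1],
    [[0, 0, 0], [2.2, 0, 0], -1],
    [[0, 0, 0], [1, 0, 0], -1],
    [[0, 0, 0], [0, 0, 0], -1]
  ]
}}

```text
time_s: 10.85
tcp_pos: [0.548, -0.0198, 0.2976]
tool_rot: [-0.0, 0.804, 0.594, -0.0]
force: [-0.4, 0.2, 0.4]
gripper_width: 1.0
```

Call:
{"fn": "send_rows", "kwargs": {
  "increments": [
    [[0, 0, 0], [0, 0, 0], -1],
    [[0, 0, 0], [0, 0, 0], -1],
    [[0, 0, 0], [0, 0, 0], -1],
    [[0, 0, 0], [0, 0, 0], -1],
    [[0, 0, 0], [0, 0, 0], -1],
    [[0, 0, 0], [0, 0, 0], -1],
    [[0, 0, 0], [0, 0, 0], -1],
    [[0, 0, 0], [0, 0, 0], -1]
  ]
}}

```text
time_s: 11.65
tcp_pos: [0.5481, -0.0209, 0.2983]
tool_rot: [-0.0, 0.805, 0.594, -0.0]
force: [-0.6, -0.4, -0.1]
gripper_width: 1.0
```

```bash
python3 - <<'E'
from h import *
from rig import r,eyes
st=r.state()
print(st["time_s"],st["tcp_pos"],st["force"].round(2))
d=eyes.read_camera("wrist"); pickle.dump((d,st),open(f"/tmp/w5.pkl","wb")); cv2.imwrite(f"pics/w5.png",d["pixels"][:,:,::-1])
print(proj(d,[.659,-.012,.152]))
C=-d["R"].T@d["t"]; print(Rq(st["tool_rot"]).inv().apply(C-st["tcp_pos"]))
E
```

```text
11.65 [ 0.5481129  -0.02087922  0.29831925] [-0.61 -0.41 -0.12]
(np.float64(376.89371819283224), np.float64(346.0355785638889))
[ 0.00043786 -0.07607143 -0.13055579]
```

View pics/w5.png

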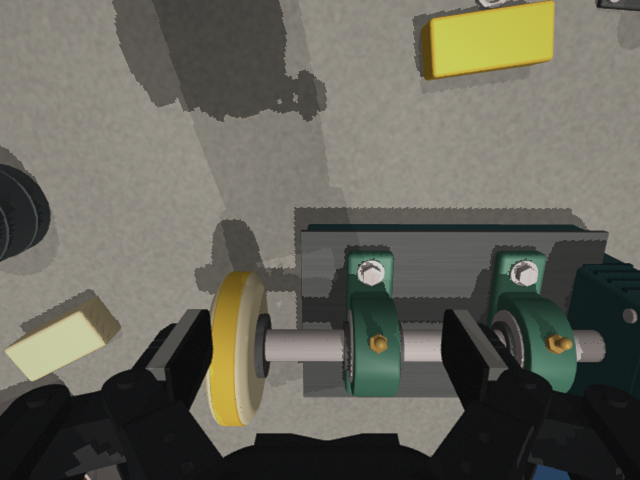

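```bash
python3 - <<'E'
from h import *
d,st=pickle.load(open("/tmp/w5.pkl","rb")); W=cloud(d)
im=d["pixels"][:,:,::-1]
a=cv2.resize(im[323:363,358:398],None,fx=10,fy=10,interpolation=cv2.INTER_NEAREST); b=cv2.resize(im[323:363,540:580],None,fx=10,fy=10,interpolation=cv2.INTER_NEAREST)
cv2.imwrite("pics/nip5.png",np.hstack([a,b]))
# plinth front edge yaw: teal plinth top points z~.05 ; front edge line
m=np.abs(W[...,2]-.05)<.004; 
pts=[]
for u in range(320,600,4):
    col=np.nonzero(m[215:260,u])[0]
    if len(col): pts.append(W[215+col[0],u])
pts=np.array(pts); l=cv2.fitLine(pts[:,:2].astype(np.float32),cv2.DIST_HUBER,0,.001,.001).ravel(); print("edge dir yaw",np.arctan2(l[1],l[0])-np.pi/2, l)
# shaft points: fit axis
S=[]
for u in range(275,340):
    c=W[325:368,u]; S.append(c[(c[:,2]>.085)])
for u in range(405,440):
    c=W[325:368,u]; S.append(c[(c[:,2]>.085)])
S=np.vstack(S); print("shaft z max",np.percentile(S[:,2],98)); l=cv2.fitLine(S[:,:2].astype(np.float32),cv2.DIST_HUBER,0,.001,.001).ravel(); print("shaft yaw",np.arctan2(l[1],l[0]), l)
hsv=cv2.cvtColor(d["pixels"],cv2.COLOR_RGB2HSV); H,Sa,V=[hsv[...,i].astype(int) for i in range(3)]
m=(H>10)&(H<26)&(Sa>120)
for u,v in [(378,343),(560,343)]:
    k=np.zeros_like(m);k[v-14:v+14,u-14:u+14]=1;k&=m; vv,uu=np.nonzero(k); p=W[k]; print(k.sum(),uu.mean(),vv.mean(),np.nanmean(p,0))
    dist=np.linalg.norm(p+(d["R"].T@d["t"]),axis=1); q=p[dist<np.nanpercentile(dist,30)]; print(q.mean(0))
E
```

```text
edge dir yaw -0.30181038 [0.29724932 0.9547999  0.6237812  0.09507127]
shaft z max 0.11220078886014648
shaft yaw 1.2606217 [ 0.30522507  0.9522802   0.6735173  -0.05802663]
249 377.97991967871485 343.0522088353414 [ 0.66061502 -0.01072682  0.14582272]
[ 0.65631716 -0.00886816  0.15241271]
371 557.4743935309973 343.5687331536388 [0.70599544 0.13057568 0.14388919]
[0.7011811  0.1329407  0.15166324]
```

View pics/nip5.png

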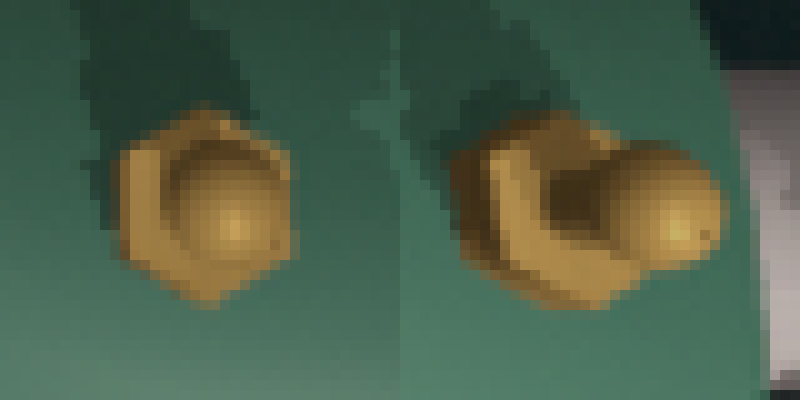

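```bash
python3 - <<'E'
from h import *
d,st=pickle.load(open("/tmp/w5.pkl","rb"))
yaw=-.302
ex=np.array([np.cos(yaw),np.sin(yaw),0]); ey=np.array([-ex[1],ex[0],0]); nz=-np.sin(.6)*ex+np.cos(.6)*np.array([0,0,1])
B=[]
for u,v in [(380.0,342.5),(566,343)]:
    ray=np.array([(u-d["cx"])/d["fx"],(v-d["cy"])/d["fy"],1.])
    vv,uu=np.mgrid[0:480,0:640]; k=np.hypot(uu-u,vv-v)<3; z=d["z_map"][k]; z=z[z>0]
    n=np.linalg.norm(ray); rng=np.median(z)*n+.0046
    X=d["R"].T@(ray/n*rng-d["t"]); B.append(X); print(len(z),z.std(),X)
    c=-d["R"].T@d["t"]; dr=(X-c)/np.linalg.norm(X-c); print("angle of view to axis",np.degrees(np.arccos(-dr@nz)))
D=B[1]-B[0]; print("sep",np.linalg.norm(D),"yaw",np.arctan2(D[1],D[0])-np.pi/2)
s=pickle.load(open("/tmp/scene4.pkl","rb"))[0]
for X in B: print("scene proj",proj(s,X))
# shaft axis from fit: point & direction, x' coordinate
P0=np.array([.6735173,-.05802663,0]); 
for X in B: print("offset from shaft fit in ex:",(X-P0)@ex,"z over shaft",X[2]-.098)
E
python3 - <<'E'
import cv2,numpy as np
i=cv2.imread("pics/scene4.png"); a=i[261:286,338:363]; b=i[233:258,394:419]
cv2.imwrite("pics/nips.png",np.hstack([cv2.resize(x,None,fx=16,fy=16,interpolation=0) for x in (a,b)]))
E
```

```text
26 0.0006385452 [ 0.65833356 -0.00888515  0.14932501]
angle of view to axis 7.8006837076170354
25 0.00080490846 [0.70346305 0.13510685 0.14898745]
angle of view to axis 30.488082040994815
sep 0.15089890354397834 yaw -0.30371972251324975
scene proj (np.float64(350.64757807418886), np.float64(270.77555827848573))
scene proj (np.float64(407.23764855718855), np.float64(242.50599082698886))
offset from shaft fit in ex: -0.02911274249485429 z over shaft 0.051325007810684276
offset from shaft fit in ex: -0.028853239030395345 z over shaft 0.050987453012152906
```

View pics/nips.png

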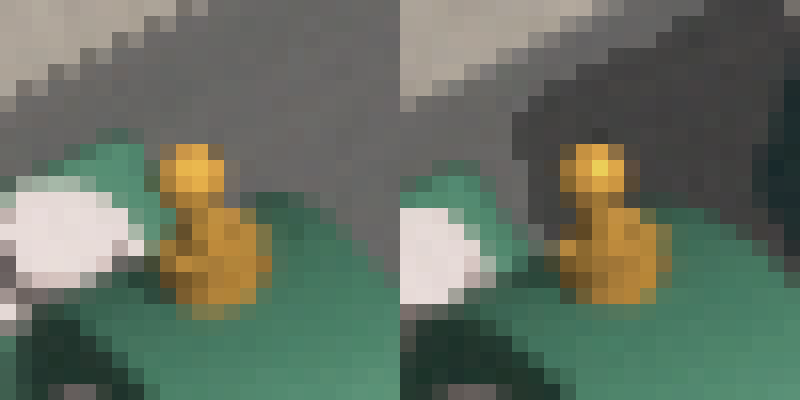

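Call:
{"fn": "send_rows", "kwargs": {
  "increments": [
    [[0, 0, 0], [1.1, -0.8, 0], -1],
    [[0, 0, 0], [2.3, -1.6, 0], -1],
    [[0, 0, 0], [2.3, -1.6, 0], -1],
    [[0, 0, 0], [2.3, -1.6, 0], -1],
    [[0, 0, 0], [2.3, -1.6, 0], -1],
    [[0, 0, 0], [2.3, -1.6, 0], -1],
    [[0, 0, 0], [2.3, -1.6, 0], -1],
    [[0, 0, 0], [2.3, -1.6, 0], -1]
  ]
}}

```text
time_s: 12.5
tcp_pos: [0.4833, 0.1805, 0.2985]
tool_rot: [-0.0, 0.805, 0.594, 0.0]
force: [0.5, -0.5, 0.8]
gripper_width: 1.002
```

Call:
{"fn": "send_rows", "kwargs": {
  "increments": [
    [[0, 0, 0], [2.3, -1.6, 0], -1],
    [[0, 0, 0], [2.3, -1.6, 0], -1],
    [[0, 0, 0], [2.3, -1.6, 0], -1],
    [[0, 0, 0], [2.3, -1.6, 0], -1],
    [[0, 0, 0], [2.3, -1.6, 0], -1],
    [[0, 0, 0], [1.5, -1.2, 0], -1],
    [[0, 0, 0], [0.4, -0.2, 0], -1],
    [[0, 0, 0], [0, 0, 0], -1]
  ]
}}

```text
time_s: 13.3
tcp_pos: [0.4335, 0.3352, 0.2982]
tool_rot: [0.0, 0.804, 0.594, -0.0]
force: [0.6, 0.1, -0.2]
gripper_width: 0.998
```

Call:
{"fn": "send_rows", "kwargs": {
  "increments": [
    [[0, 0, 0], [0, 0, 0], -1],
    [[0, 0, 0], [0, 0, 0], -1],
    [[0, 0, 0], [0, 0, 0], -1],
    [[0, 0, 0], [0, 0, 0], -1],
    [[0, 0, 0], [0, 0, 0], -1],
    [[0, 0, 0], [0, 0, 0], -1],
    [[0, 0, 0], [0, 0, 0], -1],
    [[0, 0, 0], [0, 0, 0], -1]
  ]
}}

```text
time_s: 14.1
tcp_pos: [0.434, 0.3347, 0.2983]
tool_rot: [0.0, 0.805, 0.594, -0.0]
force: [-0.0, 0.8, -0.4]
gripper_width: 1.005
```

```bash
python3 - <<'E'
from h import *
from rig import r,eyes
st=r.state()
print(st["time_s"],st["tcp_pos"],st["force"].round(2),st["q"].round(2))
d=eyes.read_camera("wrist"); pickle.dump((d,st),open(f"/tmp/w6.pkl","wb")); cv2.imwrite(f"pics/w6.png",d["pixels"][:,:,::-1])
W=cloud(d); p=W.reshape(-1,3); p=p[np.isfinite(p[:,0])]; p=p[np.hypot(p[:,0]-.4345,p[:,1]-.335)<.04]
for a,b in [(.09,.106),(.106,.113),(.115,.13),(.13,.15),(.15,.17),(.17,.18)]:
    q=p[(p[:,2]>a)&(p[:,2]<b)]
    if len(q)>8: print(a,len(q),circ(q))
q=p[(p[:,2]>.19)&(p[:,2]<.2)]; print("cap",len(q),q.mean(0),q[:,2].max())
E
```

```text
14.1 [0.43404347 0.3346672  0.29831585] [-0.02  0.8  -0.45] [ 0.61 -0.17  1.63 -0.    1.68 -0.66]
0.09 271 (array([0.4331683 , 0.33575904, 0.02031849]), np.float64(0.002123884249907409))
0.106 446 (array([0.43521715, 0.33516981, 0.02174093]), np.float64(0.0011864535007400968))
0.115 174 (array([0.43489233, 0.33529607, 0.01784172]), np.float64(0.00017761386380907957))
0.13 227 (array([0.43485853, 0.33529734, 0.01776153]), np.float64(0.00013395039440936108))
0.15 268 (array([0.43486627, 0.33529325, 0.01777565]), np.float64(0.00013687412552116865))
0.17 197 (array([0.43468261, 0.3353443 , 0.0175586 ]), np.float64(0.00015624051111418403))
cap 1260 [0.43373048 0.33560332 0.19286446] 0.19604072930031116
```

View pics/w6.png

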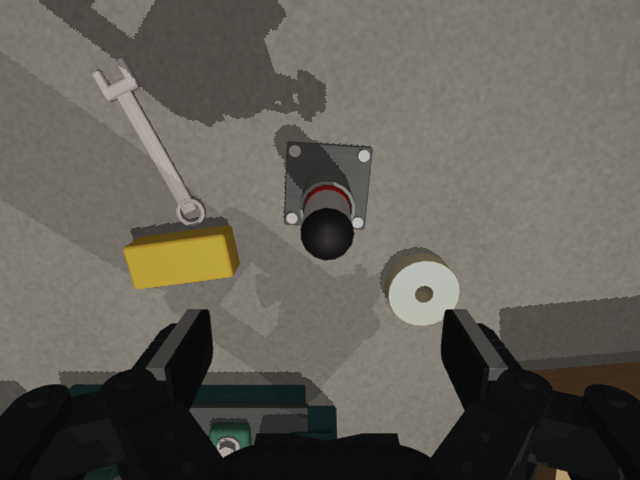

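Call:
{"fn": "send_rows", "kwargs": {
  "increments": [
    [[0, 0, 0], [0.08, 0.06, 1], -1],
    [[0, 0, 0], [0, 0, 2], -1],
    [[0, 0, 0], [0, 0, 2.5], -1],
    [[0, 0, 0], [0, 0, 2.5], -1],
    [[0, 0, 0], [0, 0, 2.5], -1],
    [[0, 0, 0], [0, 0, 2.5], -1],
    [[0, 0, 0], [0, 0, 2], -1],
    [[0, 0, 0], [0, 0, 0.6], -1]
  ]
}}

```text
time_s: 14.95
tcp_pos: [0.434, 0.3347, 0.1393]
tool_rot: [-0.0, 0.805, 0.594, -0.002]
force: [-0.1, 0.5, -0.6]
gripper_width: 0.999
```

Call:
{"fn": "send_rows", "kwargs": {
  "increments": [
    [[0, 0, 0], [0, 0, 0], -1],
    [[0, 0, 0], [0, 0, 0], 0],
    [[0, 0, 0], [0, 0, 0], 1],
    [[0, 0, 0], [0, 0, 0], 1],
    [[0, 0, 0], [0, 0, 0], 1],
    [[0, 0, 0], [0, 0, 0], 1],
    [[0, 0, 0], [0, 0, 0], 1],
    [[0, 0, 0], [0, 0, 0], 1]
  ],
  "grip_force": 100
}}

```text
time_s: 15.75
tcp_pos: [0.4351, 0.3353, 0.1433]
tool_rot: [0.0, 0.805, 0.594, 0.0]
force: [-1.7, -2.1, 6.0]
gripper_width: 0.402
```

Call:
{"fn": "send_rows", "kwargs": {
  "increments": [
    [[0, 0, 0], [0, 0, -0.8], 1],
    [[0, 0, 0], [0, 0, -1.6], 1],
    [[0, 0, 0], [0, 0, -2.4], 1],
    [[0, 0, 0], [0, 0, -3], 1],
    [[0, 0, 0], [0, 0, -3], 1],
    [[0, 0, 0], [0, 0, -3], 1],
    [[0, 0, 0], [0, 0, -2.2], 1],
    [[0, 0, 0], [0, 0, -1], 1]
  ]
}}

```text
time_s: 16.55
tcp_pos: [0.435, 0.3354, 0.3158]
tool_rot: [0.0, 0.805, 0.594, 0.002]
force: [-0.5, -0.6, -3.6]
gripper_width: 0.397
```

Call:
{"fn": "send_rows", "kwargs": {
  "increments": [
    [[0, 0, 0], [0, 0, 0], 1],
    [[0, 0, 0], [0, 0, 0], 1],
    [[0, 0, 0], [0, 0, 0], 1],
    [[0, 0, 0], [0, 0, 0], 1],
    [[0, 0, 0], [0, 0, 0], 1],
    [[0, 0, 0], [0, 0, 0], 1],
    [[0, 0, 0], [0, 0, 0], 1],
    [[0, 0, 0], [0, 0, 0], 1]
  ]
}}

```text
time_s: 17.35
tcp_pos: [0.4349, 0.3353, 0.3123]
tool_rot: [-0.0, 0.805, 0.594, 0.0]
force: [-0.3, 0.6, -4.2]
gripper_width: 0.404
```

```bash
python3 - <<'E'
from h import *
from rig import r,eyes
st=r.state()
print(st["time_s"],st["tcp_pos"],st["force"].round(2),st["gripper_width"],Rq(st["tool_rot"]).as_matrix().round(4).tolist())
for n in ["wrist","scene","top"]:
  d=eyes.read_camera(n); pickle.dump((d,st),open(f"/tmp/{n}7.pkl","wb")); cv2.imwrite(f"pics/{n}7.png",d["pixels"][:,:,::-1])
E
```

```text
17.35 [0.43486181 0.33527125 0.31229039] [-0.32  0.64 -4.24] 0.40367296285361565 [[0.2953, 0.9554, 0.0], [0.9554, -0.2953, 0.0], [0.0, -0.0, -1.0]]
```

View pics/wrist7.png

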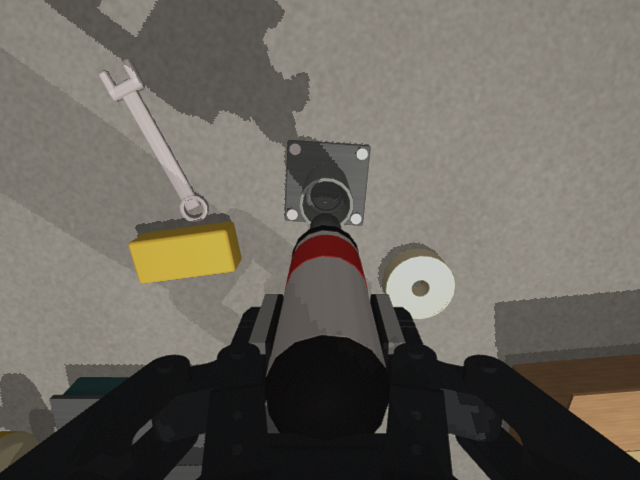

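View pics/scene7.png

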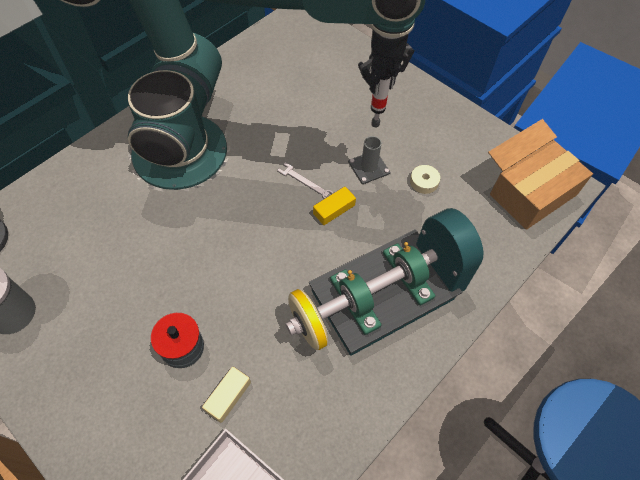

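```bash
python3 - <<'E'
from h import *
from scipy.optimize import least_squares
d,st=pickle.load(open("/tmp/wrist7.pkl","rb")); W=cloud(d); R0=Rq(st["tool_rot"])
T=R0.inv().apply((W.reshape(-1,3)-st["tcp_pos"])); T=T[np.isfinite(T[:,0])]
near=T[np.hypot(T[:,0],T[:,1])<.03]
b=near[(near[:,2]>.013)&(near[:,2]<.068)&(np.abs(near[:,0])<.0172)]
def f(p):
    z=b[:,2]; return np.hypot(b[:,0]-p[0]-p[2]*(z-.04),b[:,1]-p[1]-p[3]*(z-.04))-.018
s=least_squares(f,[0,0,0,0],loss='soft_l1',f_scale=.0005); print(len(b),s.x.round(5),np.abs(s.fun).mean())
for a,c in [(.015,.03),(.03,.045),(.045,.06)]:
    q=b[(b[:,2]>a)&(b[:,2]<c)]; print(a,len(q),circ(q))
# tail top, nozzle
q=near[(near[:,2]<-.03)]; print("tail z_tool",np.percentile(q[:,2],[0.5,2,10]))
q=near[(near[:,2]>.07)&(near[:,2]<.14)]; print(len(q), np.histogram(q[:,2],bins=14,range=(.07,.14))[0])
for a,c in [(.076,.09),(.09,.105),(.105,.12),(.12,.135)]:
    k=q[(q[:,2]>a)&(q[:,2]<c)]
    if len(k)>5: print(a,k[:,0].mean(),k[:,0].min(),k[:,0].max(),k[:,1].min())
for n in ["scene","top"]:
    d,_=pickle.load(open(f"/tmp/{n}7.pkl","rb")); W=cloud(d)
    T=R0.inv().apply((W.reshape(-1,3)-st["tcp_pos"])); T=T[np.isfinite(T[:,0])]; b=T[(np.hypot(T[:,0],T[:,1])<.025)]
    q=b[(b[:,2]>.02)&(b[:,2]<.068)]; 
    if len(q)>10: print(n,len(q),circ(q))
    q=b[(b[:,2]>.075)&(b[:,2]<.15)]; print(n,"tip",len(q), np.percentile(q[:,2],[1,50,99]) if len(q) else 0)
E
```

```text
2775 [ 0.00016 -0.00032 -0.00704 -0.00668] 0.00022028214639771034
0.015 1035 (array([ 0.00027988, -0.00031251,  0.01783516]), np.float64(0.00023016056465668638))
0.03 738 (array([ 0.00018287, -0.00037321,  0.01811541]), np.float64(0.0001332242171832436))
0.045 520 (array([  -3.89541804, -312.17105532,  312.17901246]), np.float64(0.0021940142326248345))
tail z_tool [-0.07924367 -0.0777463  -0.07365079]
423 [102   0   0   0   0   0   0   0 103  95  57  52  14   0]
0.105 -0.00045502493881769096 -0.010201149238296474 0.009462857131461505 -0.011353571888162706
0.12 -0.0005924186856696388 -0.010615745946704776 0.009816381323900888 -0.011233834122790403
scene 218 (array([-0.00275969, -0.00080683,  0.01763517]), np.float64(0.0011578207160032156))
scene tip 97 [0.07548959 0.11415495 0.13297561]
top 31 (array([-72.24786009, 132.98322593, 151.32470614]), np.float64(0.0004839452473647505))
top tip 29 [0.10787937 0.11835471 0.13123703]
```

```bash
cat >> h.py <<'E'
yaw=-.3025
ex=np.array([np.cos(yaw),np.sin(yaw),0]); ey=np.array([-ex[1],ex[0],0]); zz=np.array([0,0,1.])
nz=-np.sin(.6)*ex+np.cos(.6)*zz
RT=R_.from_matrix(np.stack([ey,np.cos(.6)*ex+np.sin(.6)*zz,-nz],1))
BALL=np.array([.6583,-.0089,.1493]); SEAT=np.array([-.0004,-.0006,.1233])
def tgt(s): return BALL+s*nz-RT.apply(SEAT)
E
python3 - <<'E'
from h import *
from rig import r
st=r.state(); print(np.linalg.det(RT.as_matrix()),tgt(.05),tgt(0))
a=(RT.inv()*Rq(st["tool_rot"])).as_rotvec(); print(a)
print(plan(st,tgt(.05),RT,16))
E
```

```text
0.9999999999999997 [0.56548236 0.02048533 0.29266945] [0.5924326  0.01207477 0.25140267]
[ 0.60001755  0.00080413 -0.00264642]
(array([-0.0375, -0.0001,  0.0002]), array([-1.637,  1.295,  0.504]))
```

Call:
{"fn": "send_rows", "kwargs": {
  "increments": [
    [[-0.0375, 0, 0], [-1.64, 1.3, 0.5], 1],
    [[-0.0375, 0, 0], [-1.64, 1.3, 0.5], 1],
    [[-0.0375, 0, 0], [-1.64, 1.3, 0.5], 1],
    [[-0.0375, 0, 0], [-1.64, 1.3, 0.5], 1],
    [[-0.0375, 0, 0], [-1.64, 1.3, 0.5], 1],
    [[-0.0375, 0, 0], [-1.64, 1.3, 0.5], 1],
    [[-0.0375, 0, 0], [-1.64, 1.3, 0.5], 1],
    [[-0.0375, 0, 0], [-1.64, 1.3, 0.5], 1]
  ]
}}

```text
time_s: 18.3
tcp_pos: [0.4994, 0.1765, 0.2862]
tool_rot: [0.121, 0.796, 0.587, 0.089]
force: [0.2, -0.3, -3.6]
gripper_width: 0.399
```

Call:
{"fn": "send_rows", "kwargs": {
  "increments": [
    [[-0.0375, 0, 0], [-1.64, 1.3, 0.5], 1],
    [[-0.0375, 0, 0], [-1.64, 1.3, 0.5], 1],
    [[-0.0375, 0, 0], [-1.64, 1.3, 0.5], 1],
    [[-0.0375, 0, 0], [-1.64, 1.3, 0.5], 1],
    [[-0.0375, 0, 0], [-1.64, 1.3, 0.5], 1],
    [[-0.0375, 0, 0], [-1.64, 1.3, 0.5], 1],
    [[-0.0375, 0, 0], [-1.64, 1.3, 0.5], 1],
    [[-0.0375, 0, 0], [-1.6, 1.3, 0.5], 1]
  ]
}}

```text
time_s: 19.1
tcp_pos: [0.5663, 0.0189, 0.2934]
tool_rot: [0.239, 0.769, 0.567, 0.176]
force: [0.7, -0.1, -3.4]
gripper_width: 0.4
```

Call:
{"fn": "send_rows", "kwargs": {
  "increments": [
    [[0, 0, 0], [0, 0, 0], 1],
    [[0, 0, 0], [0, 0, 0], 1],
    [[0, 0, 0], [0, 0, 0], 1],
    [[0, 0, 0], [0, 0, 0], 1],
    [[0, 0, 0], [0, 0, 0], 1],
    [[0, 0, 0], [0, 0, 0], 1],
    [[0, 0, 0], [0, 0, 0], 1],
    [[0, 0, 0], [0, 0, 0], 1]
  ]
}}

```text
time_s: 19.9
tcp_pos: [0.5665, 0.0205, 0.2934]
tool_rot: [0.238, 0.769, 0.567, 0.175]
force: [0.5, 0.2, -3.8]
gripper_width: 0.402
```

```bash
python3 - <<'E'
from h import *
from rig import r,eyes
st=r.state()
R0=Rq(st["tool_rot"])
print(st["time_s"],st["tcp_pos"],st["force"].round(2),st["gripper_width"],"err tool cm",R0.inv().apply(tgt(.05)-st["tcp_pos"])*100,"rot",(R0.inv()*RT).as_rotvec())
for n in ["wrist","scene","top"]:
  d=eyes.read_camera(n); pickle.dump((d,st),open(f"/tmp/{n}8.pkl","wb")); cv2.imwrite(f"pics/{n}8.png",d["pixels"][:,:,::-1])
  i=d["pixels"][:,:,::-1]
  print(n,[np.round(proj(d,X),1) for X in (BALL, st["tcp_pos"]+R0.apply(SEAT+[0,0,.008]))])
s=cv2.imread("pics/scene8.png"); cv2.imwrite("pics/z8s.png",cv2.resize(s[200:320,280:440],None,fx=5,fy=5,interpolation=2))
s=cv2.imread("pics/top8.png"); cv2.imwrite("pics/z8t.png",cv2.resize(s[110:230,260:420],None,fx=5,fy=5,interpolation=2))
E
```

```text
19.9 [0.56645019 0.0204754  0.29344786] [ 0.51  0.19 -3.85] 0.4016982153656319 err tool cm [-0.02761612 -0.12051358  0.01187337] rot [-5.05360466e-05 -1.60843788e-03  2.38347994e-03]
wrist [array([324.4, 211.8]), array([324.9, 228.2])]
scene [array([350.6, 270.8]), array([346.5, 255.3])]
top [array([329.6, 179.7]), array([326.6, 185.5])]
```

View pics/wrist8.png

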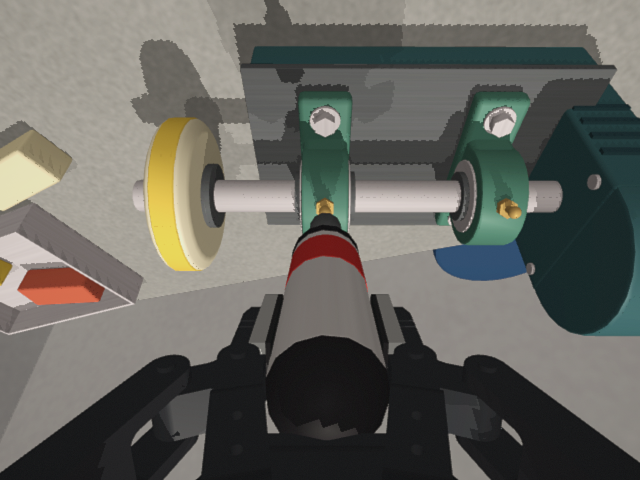

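View pics/z8s.png

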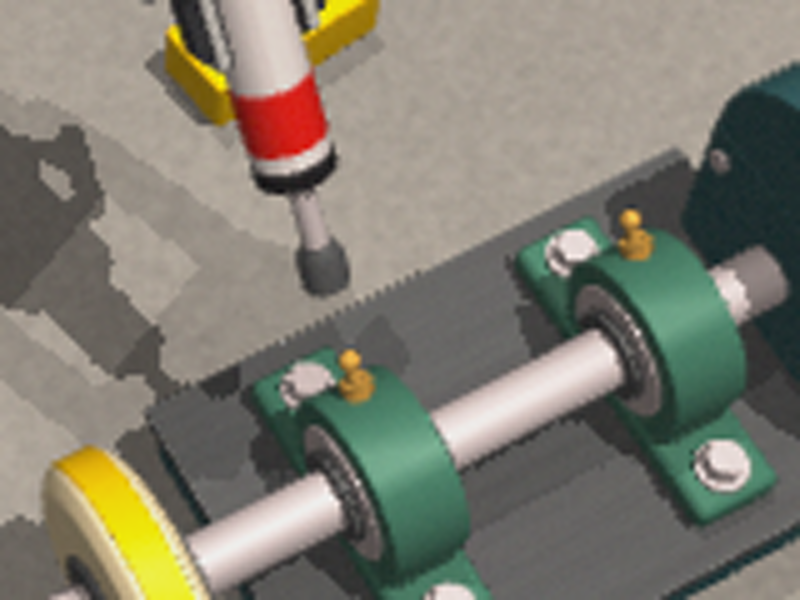

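View pics/z8t.png

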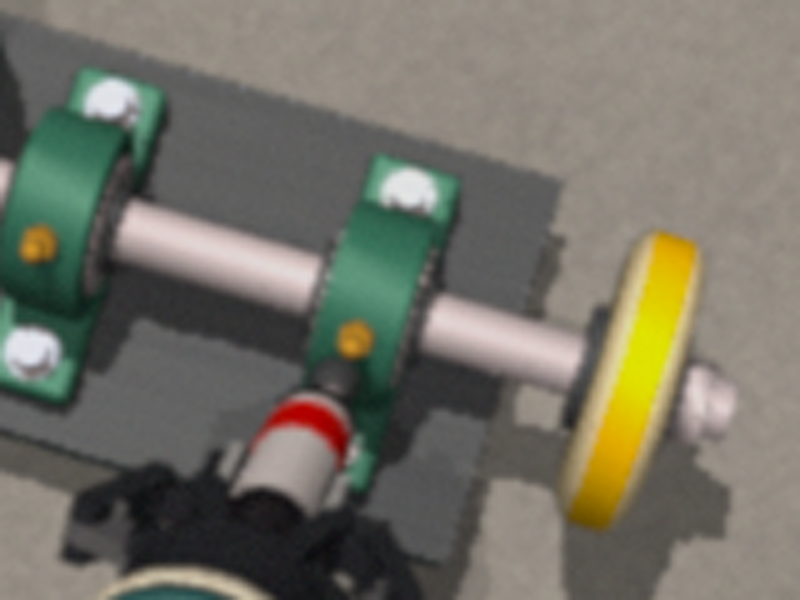

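```bash
python3 - <<'E'
from h import *
d,st=pickle.load(open("/tmp/wrist8.pkl","rb")); i=d["pixels"][:,:,::-1]
a=cv2.resize(i[195:245,300:350],None,fx=8,fy=8,interpolation=0)
t,_=pickle.load(open("/tmp/top8.pkl","rb")); j=t["pixels"][:,:,::-1]
b=cv2.resize(j[165:190,318:343],None,fx=16,fy=16,interpolation=0)
cv2.imwrite("pics/z8w.png",np.hstack([a,b]))
B2=BALL+.15*ey; print("top B,B2",proj(t,BALL),proj(t,B2)," wrist B2",proj(d,B2),"hexfoot B",proj(d,BALL-.0105*nz),proj(t,BALL-.0105*nz))
R0=Rq(st["tool_rot"])
for z in (.10,.115,.131): print("coupler axis",z,proj(d,st["tcp_pos"]+R0.apply([-.0004,-.0006,z])))
E
```

```text
top B,B2 (np.float64(329.58034298281405), np.float64(179.71044966921826)) (np.float64(265.9180982632305), np.float64(160.44482551945512))  wrist B2 (np.float64(514.3257530533651), np.float64(212.2220489345807)) hexfoot B (np.float64(324.430907778814), np.float64(208.6995666319859)) (np.float64(330.28128285024417), np.float64(178.1828999330118))
coupler axis 0.1 (np.float64(324.7921322705307), np.float64(242.52254684710323))
coupler axis 0.115 (np.float64(324.86853498909915), np.float64(235.25141765426673))
coupler axis 0.131 (np.float64(324.9411766783264), np.float64(228.33821983808798))
```

View pics/z8w.png

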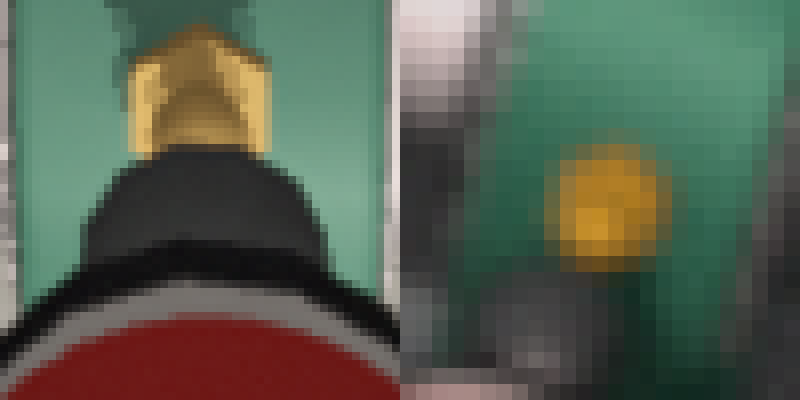

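Call:
{"fn": "send_rows", "kwargs": {
  "increments": [
    [[0, 0, 0], [-0.03, -0.12, 0], 1],
    [[0, 0, 0], [0, 0, 0.5], 1],
    [[0, 0, 0], [0, 0, 0.8], 1],
    [[0, 0, 0], [0, 0, 0.8], 1],
    [[0, 0, 0], [0, 0, 0.8], 1],
    [[0, 0, 0], [0, 0, 0.5], 1],
    [[0, 0, 0], [0, 0, 0.3], 1],
    [[0, 0, 0], [0, 0, 0.1], 1]
  ]
}}

```text
time_s: 20.85
tcp_pos: [0.5861, 0.0139, 0.261]
tool_rot: [0.238, 0.769, 0.567, 0.175]
force: [-0.7, 0.6, -3.7]
gripper_width: 0.403
```

```bash
python3 - <<'E'
from h import *
from rig import r,eyes
st=r.state(); R0=Rq(st["tool_rot"])
print(st["time_s"],"Ftool",R0.inv().apply(st["force"]).round(2),"Tq",R0.inv().apply(st["wrist_torque"]).round(2),"to seat, tool cm",R0.inv().apply(tgt(0)-st["tcp_pos"])*100,"rot",(R0.inv()*RT).as_rotvec())
for n in ["wrist","scene"]:
  d=eyes.read_camera(n); cv2.imwrite(f"pics/{n}9.png",d["pixels"][:,:,::-1])
s=cv2.imread("pics/scene9.png"); a=cv2.resize(s[220:300,310:390],None,fx=5,fy=5,interpolation=2)
s=cv2.imread("pics/wrist9.png"); b=cv2.resize(s[185:265,285:365],None,fx=5,fy=5,interpolation=2)
cv2.imwrite("pics/z9.png",np.hstack([a,b]))
E
```

```text
20.85 Ftool [ 0.35 -2.75  2.62] Tq [0.78 0.04 0.03] to seat, tool cm [0.01182801 0.00427918 1.17111895] rot [-0.00039275 -0.00132105  0.00215775]
```

View pics/z9.png

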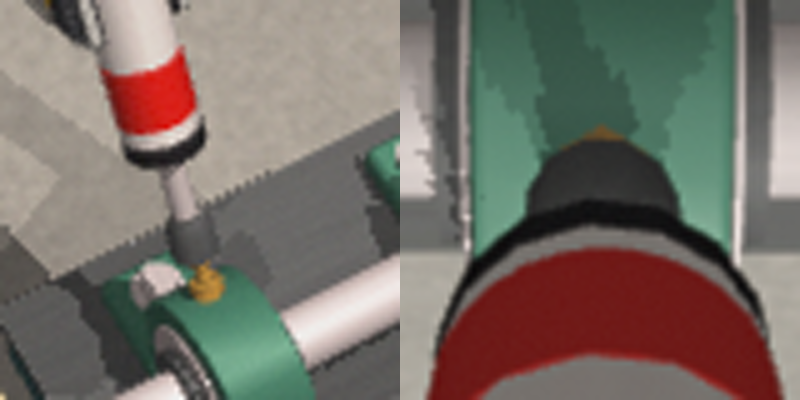

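Call:
{"fn": "send_rows", "kwargs": {
  "increments": [
    [[0, 0, 0], [0, 0, 0.15], 1],
    [[0, 0, 0], [0, 0, 0.15], 1],
    [[0, 0, 0], [0, 0, 0.15], 1],
    [[0, 0, 0], [0, 0, 0.15], 1],
    [[0, 0, 0], [0, 0, 0.15], 1],
    [[0, 0, 0], [0, 0, 0.15], 1],
    [[0, 0, 0], [0, 0, 0.1], 1],
    [[0, 0, 0], [0, 0, 0], 1]
  ]
}}

```text
time_s: 21.75
tcp_pos: [0.5913, 0.0122, 0.2523]
tool_rot: [0.238, 0.769, 0.567, 0.175]
force: [5.2, -1.9, -7.4]
gripper_width: 0.402
```

```bash
cat > chk.py <<'E'
from h import *
from rig import r,eyes
st=r.state(); R0=Rq(st["tool_rot"])
print(st["time_s"],"Ftool",R0.inv().apply(st["force"]).round(2),"Tq",R0.inv().apply(st["wrist_torque"]).round(2),"to seat, tool cm",(R0.inv().apply(tgt(0)-st["tcp_pos"])*100).round(3),"rot",(R0.inv()*RT).as_rotvec().round(4),st["gripper_width"])
E
python3 chk.py
```

```text
21.75 Ftool [-0.24  0.43  9.2 ] Tq [ 0.14  0.03 -0.01] to seat, tool cm [0.017 0.039 0.139] rot [-0.0008 -0.0011  0.0024] 0.4024177567401379
```

Call:
{"fn": "send_rows", "kwargs": {
  "increments": [
    [[0, 0, 0], [0, 0, 0.2], 1],
    [[0, 0, 0], [0, 0, 0.2], 1],
    [[0, 0, 0], [0, 0, 0.2], 1],
    [[0, 0, 0], [0, 0, 0.2], 1],
    [[0, 0, 0], [0, 0, 0.2], 1],
    [[0, 0, 0], [0, 0, 0.1], 1],
    [[0, 0, 0], [0, 0, 0.1], 1],
    [[0, 0, 0], [0, 0, 0], 1]
  ]
}}

```text
time_s: 22.55
tcp_pos: [0.5979, 0.0103, 0.2446]
tool_rot: [0.238, 0.769, 0.567, 0.176]
force: [-9.8, 1.4, 7.5]
gripper_width: 0.402
```

```bash
python3 chk.py
```

```text
22.55 Ftool [ -1.57  -3.82 -11.74] Tq [ 1.23 -0.62  0.04] to seat, tool cm [ 0.007 -0.086 -0.883] rot [ 0.0012 -0.0017  0.0019] 0.4024135536901708
```

Call:
{"fn": "send_rows", "kwargs": {
  "increments": [
    [[0, 0, 0], [0, -0.03, 0.1], 1],
    [[0, 0, 0], [0, 0, 0.1], 1],
    [[0, 0, 0], [0, 0, 0.1], 1],
    [[0, 0, 0], [0, 0, 0.1], 1],
    [[0, 0, 0], [0, 0, 0.05], 1],
    [[0, 0, 0], [0, 0, 0], 1],
    [[0, 0, 0], [0, 0, 0], 1],
    [[0, 0, 0], [0, 0, 0], 1]
  ]
}}

```text
time_s: 23.35
tcp_pos: [0.6001, 0.0097, 0.2419]
tool_rot: [0.239, 0.769, 0.567, 0.176]
force: [-17.3, 1.9, 15.3]
gripper_width: 0.399
```

```bash
python3 chk.py
```

```text
23.35 Ftool [ -3.27  -5.44 -22.29] Tq [ 1.75 -0.9  -0.04] to seat, tool cm [ 0.004 -0.12  -1.24 ] rot [ 0.0022 -0.0019  0.0017] 0.3994853098458954
```

Call:
{"fn": "send_rows", "kwargs": {
  "increments": [
    [[0, 0, 0], [-0.03, -0.05, 0.05], 1],
    [[0, 0, 0], [0, 0, 0.05], 1],
    [[0, 0, 0], [0, 0, 0.03], 1],
    [[0, 0, 0], [0, 0, 0], 1],
    [[0, 0, 0], [0, 0, 0], 1],
    [[0, 0, 0], [0, 0, 0], 1],
    [[0, 0, 0], [0, 0, 0], 1],
    [[0, 0, 0], [0, 0, 0], 1]
  ]
}}

```text
time_s: 24.15
tcp_pos: [0.6004, 0.0095, 0.2418]
tool_rot: [0.239, 0.769, 0.567, 0.177]
force: [-25.8, 4.3, 23.5]
gripper_width: 0.394
```

```bash
python3 chk.py; python3 - <<'E'
from h import *
from rig import r,eyes
for n in ["wrist","scene","top"]:
  d=eyes.read_camera(n); pickle.dump((d,r.state()),open(f"/tmp/{n}10.pkl","wb")); cv2.imwrite(f"pics/{n}10.png",d["pixels"][:,:,::-1])
s=cv2.imread("pics/scene10.png"); a=cv2.resize(s[220:300,310:390],None,fx=5,fy=5,interpolation=2)
s=cv2.imread("pics/wrist10.png"); b=cv2.resize(s[185:265,285:365],None,fx=5,fy=5,interpolation=2)
cv2.imwrite("pics/z10.png",np.hstack([a,b]))
E
```

```text
24.15 Ftool [ -3.52  -7.98 -34.04] Tq [ 2.2 -0.9  0. ] to seat, tool cm [ 0.013 -0.145 -1.27 ] rot [ 0.0036 -0.0026  0.0014] 0.3938744831564833
```

View pics/z10.png

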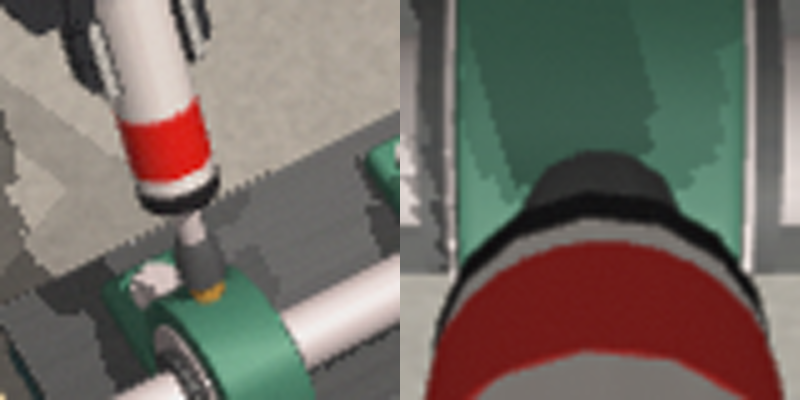

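View pics/scene10.png

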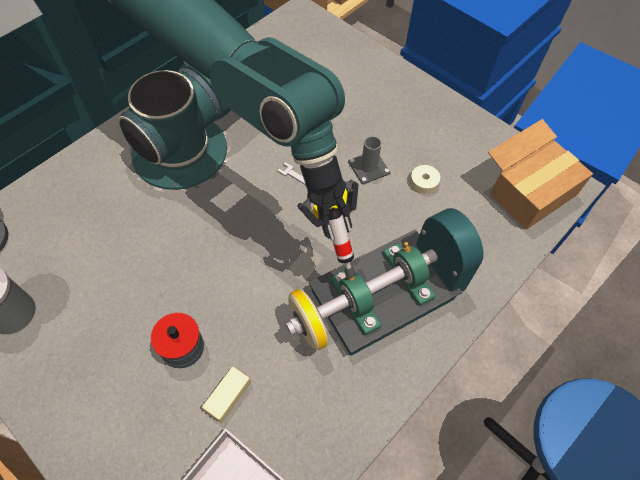

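```bash
cat > ax.py <<'E'
from h import *
from scipy.optimize import least_squares
def ax(fn):
    d,st=pickle.load(open(fn,"rb")); W=cloud(d); R0=Rq(st["tool_rot"])
    T=R0.inv().apply((W.reshape(-1,3)-st["tcp_pos"])); T=T[np.isfinite(T[:,0])]
    near=T[np.hypot(T[:,0],T[:,1])<.03]
    b=near[(near[:,2]>.013)&(near[:,2]<.064)&(np.abs(near[:,0])<.0172)]
    def f(p):
        z=b[:,2]; return np.hypot(b[:,0]-p[0]-p[2]*(z-.04),b[:,1]-p[1]-p[3]*(z-.04))-.018
    s=least_squares(f,[0,0,0,0],loss='soft_l1',f_scale=.0005); print(len(b),s.x.round(5),np.abs(s.fun).mean())
    a=R0.apply(np.array([s.x[2],s.x[3],1])); a/=np.linalg.norm(a); print(" angle to nipple axis (rad)",np.arccos(-a@nz), "in tool",RT.inv().apply(a).round(4))
    q=near[(near[:,2]<-.03)]; print(" tail",np.percentile(q[:,2],[.5,2,10]))
    # red band
    hsv=cv2.cvtColor(d["pixels"],cv2.COLOR_RGB2HSV); H,S,V=[hsv[...,i].astype(int) for i in range(3)]
    m=((H<8)|(H>172))&(S>150)&np.isfinite(W[...,0]); t=R0.inv().apply(W[m]-st["tcp_pos"]); t=t[np.hypot(t[:,0],t[:,1])<.03]; print(" band z",np.percentile(t[:,2],[1,50,99]))
import sys
for f in sys.argv[1:]: ax(f)
E
python3 ax.py /tmp/wrist7.pkl /tmp/wrist8.pkl /tmp/wrist10.pkl
```

```text
2587 [ 0.00016 -0.00034 -0.00711 -0.00841] 0.0002168394345480927
 angle to nipple axis (rad) 0.6084281331420309 in tool [-0.0071 -0.5715  0.8205]
 tail [-0.07924367 -0.0777463  -0.07365079]
 band z [0.02583484 0.03854843 0.05552212]
2601 [ 0.00019 -0.00123 -0.00625 -0.01043] 0.00021561738555146058
 angle to nipple axis (rad) 0.011460811084683034 in tool [-0.0047 -0.0105  0.9999]
 tail [-0.07883597 -0.07726425 -0.07327895]
 band z [0.02622368 0.0388801  0.05558168]
2696 [ 0.00014 -0.0018  -0.00825 -0.02158] 0.00021670544220542124
 angle to nipple axis (rad) 0.018860811863001765 in tool [-0.0057 -0.018   0.9998]
 tail [-0.07895421 -0.07732429 -0.07330993]
 band z [0.02586855 0.03877297 0.05557713]
```

Call:
{"fn": "send_rows", "kwargs": {
  "increments": [
    [[-0.004, 0, 0], [0, -0.05, 0], 1],
    [[-0.004, 0, 0], [0, -0.05, 0], 1],
    [[-0.003, 0, 0], [0, -0.04, 0], 1],
    [[0, 0, 0], [0, 0, 0], 1],
    [[0, 0, 0], [0, 0, 0], 1],
    [[0, 0, 0], [0, 0, 0], 1],
    [[0, 0, 0], [0, 0, 0], 1],
    [[0, 0, 0], [0, 0, 0], 1]
  ]
}}

```text
time_s: 25.1
tcp_pos: [0.5994, 0.0098, 0.241]
tool_rot: [0.243, 0.767, 0.566, 0.18]
force: [-24.8, 4.0, 23.3]
gripper_width: 0.399
```

```bash
python3 chk.py; python3 - <<'E'
from h import *
from rig import r,eyes
for n in ["wrist","scene"]:
  d=eyes.read_camera(n); pickle.dump((d,r.state()),open(f"/tmp/{n}11.pkl","wb")); cv2.imwrite(f"pics/{n}11.png",d["pixels"][:,:,::-1])
E
python3 ax.py /tmp/wrist11.pkl; python3 chk.py
```

```text
25.1 Ftool [ -3.5   -6.93 -33.39] Tq [ 1.95 -0.97  0.08] to seat, tool cm [ 0.012  0.003 -1.267] rot [ 0.0148 -0.0026  0.0014] 0.39942844783970494
2669 [ 0.00014 -0.00178 -0.00737 -0.02041] 0.00021056925876869803
 angle to nipple axis (rad) 0.007357466372503958 in tool [-0.0048 -0.0056  1.    ]
 tail [-0.07893981 -0.07732101 -0.07331432]
 band z [0.02601365 0.03864187 0.05533774]
25.2 Ftool [ -4.17  -5.77 -33.59] Tq [ 1.98 -0.89 -0.02] to seat, tool cm [ 1.300e-02  1.000e-03 -1.265e+00] rot [ 0.0148 -0.0026  0.0014] 0.39722531108350445
```

```bash
python3 - <<'E'
from rig import order
print(order.job_done())
E
```

```text
the job is handed in; nothing more can be done
None
```

The job is handed in, at about 25 s on the robot's clock. The red lid is on the tub, and the gun is held on the nipple beside the buffing wheel with its nozzle pushed in. `job_done` gives no verdict, so success rests on the checks below.

- **Lid:** After release the wrist camera showed it level, with the disc top at 88 mm (89 mm expected) and its centre within about 1 mm of the tub's axis.
- **Snap:** Near the seat, the axial force switched to pulling the gun onto the nipple, by about 6 to 7 N above its weight. I take that as the jaws closing behind the ball. The tool then travelled 12.6 mm past the estimated seat.
- **Nozzle:** Pressing on, a further 1.3 mm commanded moved the tool only 0.3 mm and raised the push by 12 N. I read that as the solid stop. The final axial push was about 36 N, above the 17 N of the spring.
- **Squareness:** Under push the gun tilted about 0.019 rad from the nipple axis. I corrected that to about 0.007 rad by the wrist-camera fit. About 3 to 4 N of side load remained. The gun did not slip in the grip.
- **Other items:** I never approached the bars, the spare wheel or the wrench, and saw none of them displaced in the later pictures.

The scene camera read about 3 mm off from the top and wrist cameras, so I relied on those two. I did not measure the nozzle's travel directly; it is inferred from force and tool travel.

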